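Load the bean dock from the interlocking rack

ROBOT

A 6-joint arm with a two-finger parallel gripper is mounted at the origin on a cart in front of the work surface, level with it; the furniture and walls round the work are solid. World frame = base frame: x ahead of the robot, y to its left, z up, the work surface at z = 0. Lengths are in m, angles in degrees, forces in N, time in s.
With the tool pointing down it reaches from about 0.275 to 0.85 m from the base axis. Payload 19 kg.
Tool frame: the origin (TCP) lies at the very end of the fingers, on their centre line; the grasp point (between the pads) lies 19 mm behind it; z points along the fingers, y is the line along which they close (so a half turn about z gives the same grasp; the last joint's range is limited). The gripper opens to 85 mm and grips with 20 to 120 N. Pads are 22 mm wide; open, the fingers measure 114 mm over their backs; the gripper's body (76 mm by 85 mm) begins 54 mm behind the grasp point. The pads swing forward as they close: fully open they stand 13 mm farther back than shut.
Start: joints at [-83.136, 8.623, 82.357, -0, 89.026, -7.678], TCP at [0.144, -0.557, 0.211] pointing down, gripper open.
Joint ranges: [-160.23, 160.23], [-39.13, 120.54], [6.94, 153.29], [-79.49, 259.48], [9.18, 160.14], [-161.06, 161.06]. Speed limits (degrees/s): [108.29, 108.29, 127.2, 172.46, 172.46, 172.46].

INTERFACE

Orientations are given as [roll, pitch, yaw] about the fixed x, y, z axes, in that order (R = Rz(yaw) Ry(pitch) Rx(roll)).
In Python, from cell import get_state, viewer, job, look_for, outline_of gives the robot as it stands. The module is installed in compiled form; this text tells all that it offers.
- The arm moves only by the shell command python3 -m inch 'ROWS'. ROWS is JSON, a list of rows, each a list of 3 entries, a list of its own where there are three numbers: the shift along the world's x, y, z normalised to -1 to 1, where 1 is 0.6 m, then the turn about the world's z normalised to -1 to 1, where 1 is 45 degrees, then the finger opening in mm, from 0 to 85.4. In form: [[[tx, ty, tz], roll, fingers], ...]. A call has 1 to 20 rows; each row is the pose to reach, as a shift and turn from the pose commanded when the call began; what a row does not reach only later rows make up. A row lasts 1/10 s, in which the tool goes at most 50 mm and 8.59 degrees, less where a joint would pass 70% of its speed; a pose out of reach is approached as far as the arm can. A call with a number of a shift or a turn outside -1 to 1 is refused whole. A call with a gripper value outside its range is refused whole. The fingers move at their own pace and stop on an object; the grip force is fixed at half the most. Time passes only in rows, so rows that repeat a pose let the fingers close. It gives the time, the measured TCP pose, the force, the opening and the grip force at its end, in the units of the state.
- get_state(): the state, without advancing time (a new reading comes with each control period).
- viewer.read_camera(name): name is "scene" or "top" or "wrist"; returns a dict with "img" (384x512x3 uint8, red, green, blue), "range_z" (384x512 float32, m along the optical axis (not along the pixel's ray), 0 where there is no reading), "vfov" (degrees; the focal length in pixels is half the picture's height over the tangent of half this angle, whatever the lens; pixels are square), "cx", "cy" (the principal point, pixels), "origin" and "attitude" of the camera in the world. Camera axes: x right, y up, looking along -z (the intrinsics and any distortion apply to the point x, -y, -z); pixel columns grow to the right and rows downward; lengths in m; the calibration is good to about 2 mm. A picture is of the moment at which its call begins.
- job.job_done(): hands the job in; it is judged then, once.
Trained networks look in a picture, given as the dict that the camera call returned (one of the last four; its "shot" number tells which), for a name from the list of things; names that differ only in an ending like _2 or _b are one class to them, and where a whole thing is asked for, a point or a joint stands for the part that bears it (a point fixed in the world has none). Each returns a list of dicts, best first, with "conf" (0 to 1); they miss things now and then, are a little off and sometimes report something else, mostly with a low value. They report only what shows in the picture. A call takes as long as a camera call. They do not tell look-alikes from the thing itself.
- look_for(picture, label): "bbox" ([left, top, right, bottom] in pixels, round what is visible of it).
- outline_of(picture, label): "mask" (384x512 bool, what is visible of it) and "bbox" ([left, top, right, bottom] in pixels, round what is visible of it).
The state is a dict: "time_s": time; "joint_pos": joint angles; "joint_velocities": joint speeds; "joint_efforts": joint torques, N m; "tool_pos": TCP position; "eef_rot": TCP orientation; "force": force on the tool from outside, world axes, zero at the start; "wrist_torque": the same for the moment, N m; "grip_width": finger opening in m; "grip_force": force on a finger pad.
Only numpy, scipy, OpenCV 4.12 (cv2) and the standard library are available. Lean on these libraries where they do the work, as an engineer would, in place of code of your own. Each camera call takes 0.05 s, during which the arm holds its last target. There are 200 camera calls.

TASK

Lift every bean cartridge straight up out of the interlocking rack, keeping it upright and leaving the grey dividers in place, and seat it fully down on the two pegs of the dock bay of its own colour. When all the cartridges are home, clip one orange spring clamp well onto each of the two steel fins at the back of the dock, in line with the fin, and let go, so that the dock is marked as loaded. Leave the cup, the tamper and the dark red tin alone.

Things in the scene. Friction and masses are not known exactly. Their poses are not given: they have to be found in the camera images.
- rack: Fixed storage tray, dark steel floor with light wooden rims, 88 x 340 mm and 27 mm high. Origin: centre of its underside on the counter; its long side is its y axis. Four places for cartridges at y = -108, -36, +36, +108 mm, where a black step 14 mm high carries each cartridge's underside; five grey dividers stand between and outside them. There may be an empty place.
- divider_1: Loose grey interlocking divider, 70 (x) x 29 (y) x 70 mm high, one of five alike (y = -144 mm in the rack), standing on the rack floor with its foot in a recess, its top about 76 mm above the counter. Origin: centre of its underside. Upright T-shaped grooves in both y faces hold the keys of the cartridges with 1.5 mm of play. It stays in the rack.
- divider_2: Loose grey interlocking divider, 70 (x) x 29 (y) x 70 mm high, one of five alike (y = -72 mm in the rack), standing on the rack floor with its foot in a recess, its top about 76 mm above the counter. Origin: centre of its underside. Upright T-shaped grooves in both y faces hold the keys of the cartridges with 1.5 mm of play. It stays in the rack.
- divider_3: Loose grey interlocking divider, 70 (x) x 29 (y) x 70 mm high, one of five alike (y = 0 mm in the rack), standing on the rack floor with its foot in a recess, its top about 76 mm above the counter. Origin: centre of its underside. Upright T-shaped grooves in both y faces hold the keys of the cartridges with 1.5 mm of play. It stays in the rack.
- divider_4: Loose grey interlocking divider, 70 (x) x 29 (y) x 70 mm high, one of five alike (y = 72 mm in the rack), standing on the rack floor with its foot in a recess, its top about 76 mm above the counter. Origin: centre of its underside. Upright T-shaped grooves in both y faces hold the keys of the cartridges with 1.5 mm of play. It stays in the rack.
- divider_5: Loose grey interlocking divider, 70 (x) x 29 (y) x 70 mm high, one of five alike (y = 144 mm in the rack), standing on the rack floor with its foot in a recess, its top about 76 mm above the counter. Origin: centre of its underside. Upright T-shaped grooves in both y faces hold the keys of the cartridges with 1.5 mm of play. It stays in the rack.
- cart_red: Loose bean cartridge, red cap; may be absent. Box 70 (x) x 40 (y) x 70 mm high; T-shaped keys stand 11 mm out of both y faces, 1 to 61 mm up: it leaves the dividers only straight up, free after 62 mm. Red grip block on top: 26 (x) x 34 (y) mm, 70 to 110 mm up. Origin: centre of underside. Two square holes below, 14 mm wide, 18 deep, at x = -20, +20 mm. 150-310 g. Half a turn is the same.
- cart_yellow: Loose bean cartridge, yellow cap; may be absent. Box 70 (x) x 40 (y) x 70 mm high; T-shaped keys stand 11 mm out of both y faces, 1 to 61 mm up: it leaves the dividers only straight up, free after 62 mm. Yellow grip block on top: 26 (x) x 34 (y) mm, 70 to 110 mm up. Origin: centre of underside. Two square holes below, 14 mm wide, 18 deep, at x = -20, +20 mm. 150-310 g. Half a turn is the same.
- cart_green: Loose bean cartridge, green cap; may be absent. Box 70 (x) x 40 (y) x 70 mm high; T-shaped keys stand 11 mm out of both y faces, 1 to 61 mm up: it leaves the dividers only straight up, free after 62 mm. Green grip block on top: 26 (x) x 34 (y) mm, 70 to 110 mm up. Origin: centre of underside. Two square holes below, 14 mm wide, 18 deep, at x = -20, +20 mm. 150-310 g. Half a turn is the same.
- cart_blue: Loose bean cartridge, blue cap; may be absent. Box 70 (x) x 40 (y) x 70 mm high; T-shaped keys stand 11 mm out of both y faces, 1 to 61 mm up: it leaves the dividers only straight up, free after 62 mm. Blue grip block on top: 26 (x) x 34 (y) mm, 70 to 110 mm up. Origin: centre of underside. Two square holes below, 14 mm wide, 18 deep, at x = -20, +20 mm. 150-310 g. Half a turn is the same.
- dock: Fixed aluminium dock, base plate 86 (x) x 302 (y) x 12 mm high. Origin: centre of its underside; x points to its back, where two steel fins stand out. Four bays with coloured inlays at y = -108 (red), -36 (yellow), +36 (green), +108 mm (blue), each with two upright steel pegs 10 mm thick, 14 mm high, with tapered tips, at x = -20 and +20 mm.
- bay_red (a point): Middle of the red bay's seat on the top face of the dock plate, 12 mm above the counter, axes as the dock's: where the underside centre of the red cartridge comes to lie. Cartridge x along dock x, either way round.
- bay_yellow (a point): Middle of the yellow bay's seat on the top face of the dock plate, 12 mm above the counter, axes as the dock's: where the underside centre of the yellow cartridge comes to lie. Cartridge x along dock x, either way round.
- bay_green (a point): Middle of the green bay's seat on the top face of the dock plate, 12 mm above the counter, axes as the dock's: where the underside centre of the green cartridge comes to lie. Cartridge x along dock x, either way round.
- bay_blue (a point): Middle of the blue bay's seat on the top face of the dock plate, 12 mm above the counter, axes as the dock's: where the underside centre of the blue cartridge comes to lie. Cartridge x along dock x, either way round.
- fin_right (a point): Middle of the right one (seen by the robot) of two upright clamp fins at the back of the dock: a bare steel plate 8 mm thick (along dock y), 60 mm high from the counter up, standing out backward (dock +x) from 17 mm before to 18 mm behind this point, which lies at x = 60, y = -54, z = 30 mm in the dock's frame. Axes as the dock's.
- fin_left (a point): Middle of the left one (seen by the robot) of two upright clamp fins at the back of the dock: a bare steel plate 8 mm thick (along dock y), 60 mm high from the counter up, standing out backward (dock +x) from 17 mm before to 18 mm behind this point, which lies at x = 60, y = 54, z = 30 mm in the dock's frame. Axes as the dock's.
- clamp_a: Loose orange spring clamp, one of two alike, 115 mm long, lying on its side on the counter, 30 mm high, 70-115 g. Origin: on its hinge axis, at its underside; z up along the hinge axis; x toward the jaws, as carried by the fixed half (on its +y side). Rubber jaw pads meet at x = 34 to 52 mm, flared lips end at x = 60. Squeeze the levers at x = -35 mm; they reach back to x = -55.
- jaw_a (a joint): Angle of this clamp's moving half, rad: 0 jaws shut; 0.45 levers squeezed home, 19 mm between the pads; about 0.2 on an 8 mm plate. The clamp's middle line lies at half this angle from its body's x axis, clockwise from above. At x = -35 mm the flat outer lever faces are 49 mm apart at rest (8 N to squeeze), 32 mm and parallel when home (18 N); let go, the jaws snap shut.
- clamp_b: Loose orange spring clamp, one of two alike, 115 mm long, lying on its side on the counter, 30 mm high, 70-115 g. Origin: on its hinge axis, at its underside; z up along the hinge axis; x toward the jaws, as carried by the fixed half (on its +y side). Rubber jaw pads meet at x = 34 to 52 mm, flared lips end at x = 60. Squeeze the levers at x = -35 mm; they reach back to x = -55.
- jaw_b (a joint): Angle of this clamp's moving half, rad: 0 jaws shut; 0.45 levers squeezed home, 19 mm between the pads; about 0.2 on an 8 mm plate. The clamp's middle line lies at half this angle from its body's x axis, clockwise from above. At x = -35 mm the flat outer lever faces are 49 mm apart at rest (8 N to squeeze), 32 mm and parallel when home (18 N); let go, the jaws snap shut.
- cup: Bystander: cream cup with a handle, 59 x 84 x 56 mm, standing on the counter; origin on the underside. Leave it alone.
- tamper: Bystander: tamper with wooden handle, 58 mm wide, 85 mm high, standing on the counter; origin on the underside. Leave it alone.
- sample_tin: Bystander: dark red round tin, 65 mm wide, 77 mm high, standing on the counter; origin on the underside. Leave it alone.
Not all that is in view belongs to the job. What is meant by the cart_blue is not pink, and is the smaller of those in its own colour.

How it is judged:
By the outcome, as a careful person would: the job done as asked, in the order asked, and still so for the second after the job is handed in, with the robot touching nothing.
Of cart_red, cart_yellow, cart_green, cart_blue only 3 to 4 are there at a start; the rules pass over those that are not, and their reading is None.
At some moment in a run one of clamp_a, clamp_b may be knocked a few centimetres aside while the robot is not near it.
It also fails if it takes over 210 s, if anything falls off the work surface, if the arm or the gripper's body presses on something with over 40 N, if the wrist force passes 120 N, or if a joint passes its speed limit or range.

## Working session

There is one attempt and no reset: what is moved stays moved. The work goes in short steps, Python scripts to look and compute and a shell command to move; the robot and the scene stay as the last step left them, time stands still between calls to the robot, and variables do not carry over. Pictures are saved under pics/ and viewed, at most 14 in all, crops included, and the job is handed in when it is done.

```bash
mkdir -p pics; ls
cat > h.py <<'E'
import numpy as np, cv2
from cell import get_state, viewer, job, look_for, outline_of
from scipy.spatial.transform import Rotation as R
def cam(n):
    p=viewer.read_camera(n); return p
def save(p,name,crop=None,s=1):
    im=p["img"][:,:,::-1]
    if crop: l,t,r,b=crop; im=im[t:b,l:r]
    if s!=1: im=cv2.resize(im,None,fx=s,fy=s,interpolation=cv2.INTER_CUBIC)
    cv2.imwrite("pics/"+name,im)
E
python3 - <<'E'
from h import *
a=cam("top"); b=cam("scene")
for p in (a,b):
    print({k:(v if not hasattr(v,'shape') or v.size<20 else v.shape) for k,v in p.items()})
im=np.vstack([a["img"],b["img"]])
save(a,"top0.png",None,1.5); save(b,"scene0.png",None,1.5)
print(get_state())
E
```

```text
pics
{'img': (384, 512, 3), 'range_z': (384, 512), 'vfov': 52.1802524344288, 'cx': 265.06177639760415, 'cy': 195.5122371345337, 'origin': array([ 0.29052632, -0.03339762,  1.1296293 ]), 'attitude': array([ 14.22087452,  -0.32605477, -89.27531427]), 'shot': 1}
{'img': (384, 512, 3), 'range_z': (384, 512), 'vfov': 43.416637360152265, 'cx': 253.07447533422402, 'cy': 193.22198174603105, 'origin': array([-0.31490878,  0.58781134,  1.25074156]), 'attitude': array([  41.37977982,    0.48440161, -125.38647424]), 'shot': 2}
{'time_s': 0.1, 'joint_pos': array([-8.31368217e+01,  8.64852695e+00,  8.23885391e+01,  2.01180675e-03,
        8.90259511e+01, -7.67804653e+00]), 'joint_velocities': array([ 0.0327435 ,  0.00766388, -0.09172069,  0.02557226, -0.04841636,
        0.02437462]), 'joint_efforts': array([ 6.16671765e-03, -7.14383554e+01, -5.71794713e+01, -7.18685101e-05,
        7.27538019e-03, -5.24980362e-05]), 'tool_pos': array([ 0.14432887, -0.55634556,  0.21053837]), 'eef_rot': array([-1.79937817e+02, -1.04129371e-02,  1.45411839e+01]), 'force': array([-0.43037151, -0.44931088,  0.2107264 ]), 'wrist_torque': array([-0.04387616,  0.0362732 , -0.01547609]), 'grip_force': 0.0, 'grip_width': 0.08526611359679005}
```

View pics/top0.png

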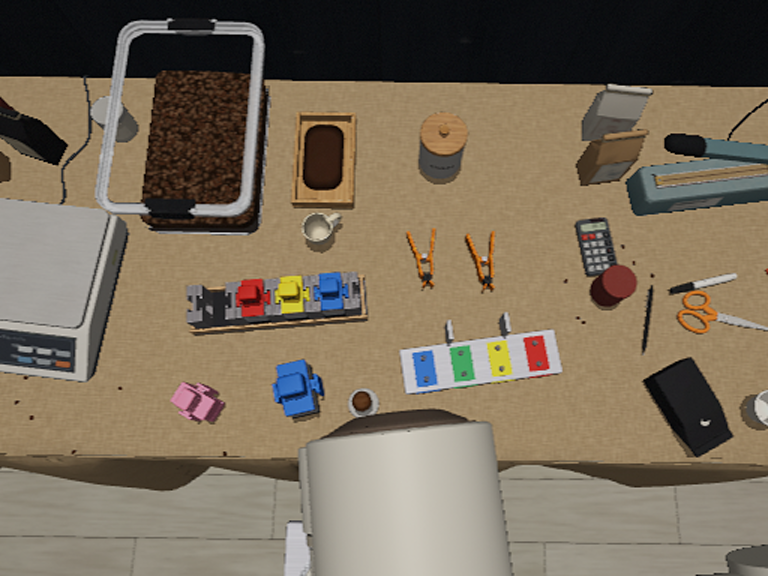

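View pics/scene0.png

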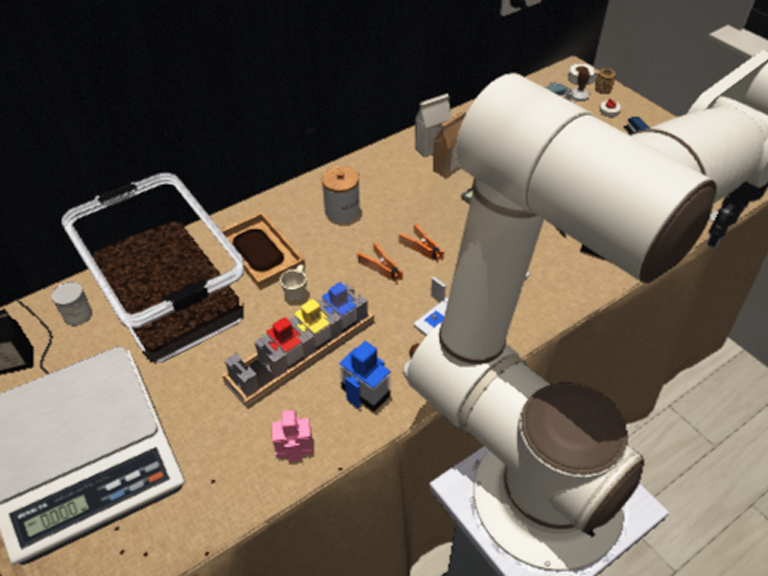

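Top picture (1.5x): the rack is at (277,300), with an empty leftmost place, then red (252,295), yellow (292,292) and blue (331,290). Green is absent. The dock is at (480,360), the clamps at (424,260) and (484,262), the cup at (320,228) and the tin at (613,287). The tamper is probably at (364,402).
Candidates for cart_blue: rack blue (331,290), the larger blue one (297,388) and the pink one (195,400). I choose the one in the rack, since it is smaller and not pink.

```bash
cat >> h.py <<'E'
def cloud(p):
    f=p["img"].shape[0]/2/np.tan(np.radians(p["vfov"]/2))
    v,u=np.mgrid[0:384,0:512]; z=p["range_z"].astype(float)
    c=np.stack([(u-p["cx"])/f*z,-(v-p["cy"])/f*z,-z],-1)
    w=c@R.from_euler("xyz",p["attitude"],degrees=True).as_matrix().T+p["origin"]
    w[z<=0]=np.nan; return w
def hsv(p): return cv2.cvtColor(p["img"],cv2.COLOR_RGB2HSV)
def proj(p,w):
    f=p["img"].shape[0]/2/np.tan(np.radians(p["vfov"]/2))
    c=R.from_euler("xyz",p["attitude"],degrees=True).inv().apply(np.atleast_2d(w)-p["origin"])
    return np.stack([p["cx"]+f*c[:,0]/-c[:,2],p["cy"]-f*c[:,1]/-c[:,2]],-1)
def rect(pts): # min-area rect of xy points: centre, size, angle of long side (deg)
    (c,s,a)=cv2.minAreaRect((pts[:,:2]*1000).astype(np.float32)); 
    if s[0]<s[1]: s=s[::-1]; a+=90
    return np.round(c,1),np.round(s,1),round((a+90)%180-90,2)
E
python3 - <<'E'
from h import *
p=cam("top"); w=cloud(p); save(p,"crop1.png",(110,140,390,285),2.8)
print("table z",np.nanmedian(w[200:210,260:275,2]), w[5:10,0,:].mean(0))
for n in ["cart_red","cart_yellow","cart_green","cart_blue","rack","dock","divider_1","clamp_a","cup","tamper","sample_tin"]:
    for d in outline_of(p,n)[:6]:
        q=w[d["mask"]]; q=q[np.isfinite(q[:,0])]
        top=q[q[:,2]>np.percentile(q[:,2],98)-0.006]
        print(n,round(d["conf"],2),np.round(d["bbox"]),"n",len(q),"z",np.round(np.percentile(q[:,2],[5,98]),3),"all",rect(q),"top",rect(top),np.round(np.median(top,0)*1000))
E
```

```text
table z -0.0002837381938443073 [1.07639268 0.72672625 0.17394831]
cart_red 0.73 [160. 185. 181. 217.] n 508 z [0.044 0.126] all (array([544.6, 229.6]), array([70.4, 61.2]), 4.84) top (array([544.8, 229. ]), array([32. , 25.4]), -84.35) [545. 229. 123.]
cart_red 0.29 [267. 206. 374. 263.] n 3377 z [0.008 0.057] all (array([ 463.8, -192.7]), array([302.1, 130.3]), -80.86) top (array([ 501.8, -187.7]), array([116. ,  34.7]), -81.45) [ 502. -235.   59.]
cart_red 0.25 [311. 157. 332. 193.] n 343 z [-0.001  0.032] all (array([ 645.4, -205.1]), array([124. ,  55.6]), 8.31) top (array([ 640.5, -207. ]), array([113.3,  54.1]), 9.53) [ 643. -208.   29.]
cart_yellow 0.59 [186. 184. 205. 212.] n 446 z [0.048 0.126] all (array([550., 158.]), array([65.9, 55.9]), 4.74) top (array([551.1, 157.9]), array([32.4, 25.7]), -87.66) [552. 158. 124.]
cart_blue 0.97 [115. 254. 151. 282.] n 674 z [0.006 0.112] all (array([364.7, 337.2]), array([99. , 62.5]), 62.62) top (array([358.1, 325.7]), array([34.2, 24.9]), -32.05) [358. 325. 109.]
cart_blue 0.85 [208. 186. 232. 208.] n 482 z [0.047 0.126] all (array([
[... 2431 characters left out ...]
34] all (array([648.7, -86.4]), array([122.3,  46. ]), -2.39) top (array([646. , -84.2]), array([113. ,  42.6]), -3.31) [642. -91.  30.]
cup 0.87 [200. 146. 228. 165.] n 361 z [0.007 0.057] all (array([699.7, 118.7]), array([68.9, 55.8]), -21.81) top (array([693.2, 115.9]), array([66.6, 52.8]), -88.16) [707. 101.  54.]
tamper 0.67 [232. 259. 254. 280.] n 310 z [0.01  0.087] all (array([347.4,  21.1]), array([86.1, 54.9]), 13.49) top (array([343.9,   6.7]), array([76.4, 25.7]), 46.67) [361.  25.  83.]
sample_tin 0.8 [394. 177. 428. 206.] n 651 z [0.005 0.08 ] all (array([ 594. , -461.1]), array([92.6, 64.2]), -60.55) top (array([ 587.7, -449.7]), array([63.8, 62.5]), 32.9) [ 587. -449.   76.]
```

View pics/crop1.png

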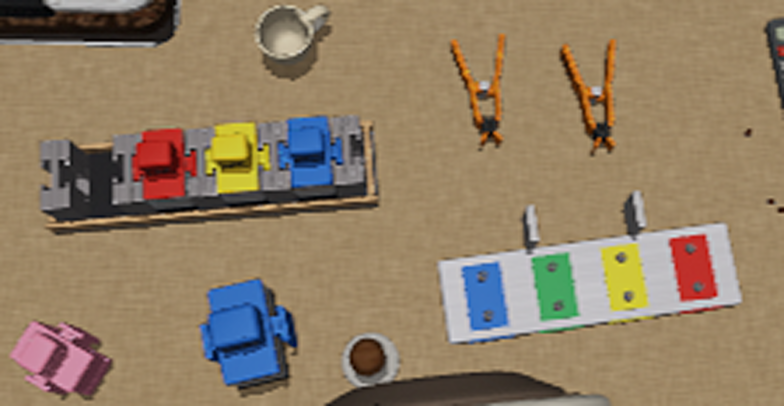

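The crop confirms the choice. The rack blue is at crop (311,145), with a cap the same size as red and yellow. The larger blue one (242,330) and the pink one (60,360) stand outside the rack. The clamp jaws (489,130) and (601,135) point at the robot, and the fins are at (532,228) and (637,213). Next I measure the dock pose and move to the first cartridge.

```bash
cat >> h.py <<'E'
HUE=dict(red=((0,8),(172,180)),yellow=((24,34),),green=((45,80),),blue=((100,125),))
def hm(p,c,smin=110,vmin=60):
    h=hsv(p); m=np.zeros(h.shape[:2],bool)
    for a,b in HUE[c]: m|=(h[...,0]>=a)&(h[...,0]<=b)
    return m&(h[...,1]>smin)&(h[...,2]>vmin)
def mm(q): return np.round(np.asarray(q)*1000,1)
E
python3 - <<'E'
from h import *
from scipy.optimize import least_squares
P=[cam("top") for _ in range(2)]
p=P[0]; w=np.nanmean([cloud(x) for x in P],0)
d=outline_of(p,"dock")[0]; box=np.zeros((384,512),bool); l,t,r,b=map(int,d["bbox"]); box[t-3:b+4,l-3:r+4]=1
Y=dict(red=-.108,yellow=-.036,green=.036,blue=.108); obs=[];mod=[]
for c,y in Y.items():
    m=hm(p,c)&box&(np.abs(w[...,2]-.012)<.006)
    q=w[m]; print(c,m.sum(),mm(q.mean(0)),rect(q)); rc=rect(q)[0]/1000
    obs.append(rc); mod.append([0,y])
obs=np.array(obs);mod=np.array(mod)
def tf(s): c,sn=np.cos(s[2]),np.sin(s[2]); return mod@np.array([[c,sn],[-sn,c]])+s[:2]
s=least_squares(lambda s:(tf(s)-obs).ravel(),[.46,-.19,.15]).x
print("dock from inlays",mm(s[:2]),np.degrees(s[2]),mm(tf(s)-obs).tolist())
m=box&(np.abs(w[...,2]-.012)<.004); print("plate",rect(w[m]))
f=w[box&(w[...,2]>.054)&(w[...,2]<.07)]
for sgn in (0,1):
    k=f[(f[:,1]>-.19)==sgn]; print("fin top",rect(k),len(k),mm(np.median(k,0)))
c,sn=np.cos(s[2]),np.sin(s[2])
for y in(-.054,.054): print("pred fin",mm(s[:2]+[c*.06-sn*y,sn*.06+c*y]))
st=get_state(); print(st["tool_pos"],st["eef_rot"])
E
```

```text
red 293 [ 458.  -302.1   12. ] (array([ 454.4, -302.9]), array([76.2, 41. ]), 8.38)
yellow 292 [ 447.2 -231.2   11.9] (array([ 443.7, -231.7]), array([76.5, 40.5]), 8.93)
green 277 [ 437.2 -159.5   12.1] (array([ 432.8, -160.4]), array([76. , 40.1]), 8.45)
blue 290 [426.1 -88.7  12.1] (array([422.3, -89.3]), array([76.6, 37.9]), 8.37)
dock from inlays [ 438.3 -196.1] 8.561053046019172 [[-0.0, 0.0], [-0.0, 0.0], [0.1, -0.1], [-0.1, 0.0]]
plate (array([ 460.1, -194.1]), array([301.7, 119.9]), -81.39)
fin top (array([ 510.8, -240.5]), array([36.6,  8.2]), 7.69) 42 [ 511.5 -240.    59.3]
fin top (array([ 494.8, -134.3]), array([36.8,  8.3]), 8.49) 44 [ 493.  -133.9   59.2]
pred fin [ 505.7 -240.5]
pred fin [ 489.6 -133.7]
[ 0.1443511  -0.55655122  0.21108508] [-1.79995631e+02 -3.38786259e-04  1.45408147e+01]<stdin>:4: RuntimeWarning: Mean of empty slice
```

```bash
python3 -m inch '[[[0.48,0.6,0.15],-0.134,50],[[0.48,0.6,0.15],-0.134,50],[[0.48,0.6,0.15],-0.134,50],[[0.48,0.6,0.15],-0.134,50],[[0.48,0.6,0.15],-0.134,50],[[0.48,0.6,0.15],-0.134,50],[[0.48,0.6,0.15],-0.134,50],[[0.48,0.6,0.15],-0.134,50],[[0.48,0.6,0.15],-0.134,50],[[0.48,0.6,0.15],-0.134,50],[[0.48,0.6,0.15],-0.134,50],[[0.48,0.6,0.15],-0.134,50],[[0.48,0.6,0.15],-0.134,50],[[0.48,0.6,0.15],-0.134,50]]'
cat >> h.py <<'E'
def dockfit(p,w):
    from scipy.optimize import least_squares
    out=[]
    for c in HUE:
        m=hm(p,c)&(np.abs(w[...,2]-.012)<.003)
        n,lab,st,_=cv2.connectedComponentsWithStats(m.astype(np.uint8))
        if n<2: continue
        i=1+np.argmax(st[1:,4]); q=w[lab==i]
        print(c,st[i].tolist(),mm(q.mean(0)),rect(q))
    f=w[(w[...,2]>.056)&(w[...,2]<.065)]
    print("fin pts",len(f), rect(f) if len(f)>5 else None)
E
python3 - <<'E'
from h import *
p=cam("wrist"); w=cloud(p); save(p,"wr0.png"); print(p["origin"],p["attitude"],p["vfov"],p["cx"],p["cy"]); dockfit(p,w)
s=get_state(); print(s["tool_pos"],s["eef_rot"])
E
```

```text
time_s: 2.25
tool_pos: [0.4318, -0.1973, 0.3009]
eef_rot: [-180.0, 0.0, 8.4]
force: [0.4, 0.2, 0.9]
grip_width: 0.0497
grip_force: 0.0
[ 0.50730635 -0.18517618  0.46324569] [-1.73621710e+01  5.95347954e-04 -8.16268050e+01] 66.34787679681914 253.36062007971506 188.19556881534345
red [311, 119, 28, 42, 967] [ 460.6 -301.1   12.1] (array([ 460. , -301.3]), array([63. , 38.7]), 8.12)
yellow [265, 119, 25, 42, 947] [ 450.8 -230.1   12.1] (array([ 449.5, -230.5]), array([63.3, 37.3]), 9.02)
green [218, 120, 24, 20, 292] [ 457.1 -153.9   12. ] (array([ 454.6, -156.4]), array([35.2, 28.5]), -81.81)
blue [169, 119, 28, 42, 956] [429.4 -88.   12.1] (array([428.6, -87.9]), array([62.9, 38.1]), 8.3)
fin pts 1317 (array([ 417.9, -149.7]), array([686.4, 508.4]), -54.84)
[ 0.43186996 -0.1972748   0.30093997] [-1.79989306e+02  9.33802628e-03  8.42743876e+00]
```

View pics/wr0.png

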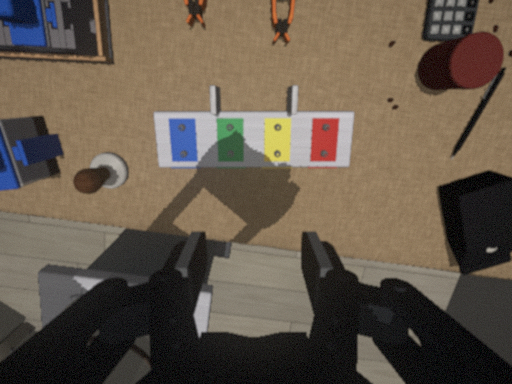

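The wrist picture shows the dock with its inlays at blue (183,140), green (230,140), yellow (277,140) and red (324,140). The fins are at (214,100) and (293,99), and the clamps at (195,12) and (283,20). I go over the blue cartridge next.

```bash
python3 -m inch '[[[0.2,0.474,0],-0.06,50],[[0.2,0.474,0],-0.06,50],[[0.2,0.474,0],-0.06,50],[[0.2,0.474,0],-0.06,50],[[0.2,0.474,0],-0.06,50],[[0.2,0.474,0],-0.06,50],[[0.2,0.474,0],-0.06,50],[[0.2,0.474,0],-0.06,50],[[0.2,0.474,0],-0.06,50],[[0.2,0.474,0],-0.06,50]]'
python3 - <<'E'
from h import *
p=cam("wrist"); w=cloud(p); save(p,"wr1.png")
s=get_state(); print(s["tool_pos"],s["eef_rot"])
for c in ("red","yellow","blue"):
    for lo,hi in ((.120,.128),(.080,.088)):
        m=hm(p,c,80,30)&(w[...,2]>lo)&(w[...,2]<hi); 
        if m.sum()>20:
            n,lab,st,_=cv2.connectedComponentsWithStats(m.astype(np.uint8)); i=1+np.argmax(st[1:,4]); q=w[lab==i]
            print(c,lo,st[i].tolist(),mm(q.mean(0)),rect(q))
E
```

```text
time_s: 3.3
tool_pos: [0.5521, 0.0863, 0.3013]
eef_rot: [180.0, -0.0, 5.7]
force: [0.7, 0.1, -0.4]
grip_width: 0.0499
grip_force: 0.0
[0.55213894 0.08635989 0.30139251] [ 1.79993063e+02 -2.83708419e-02  5.69955543e+00]
red 0.12 [117, 146, 30, 22, 594] [546.6 230.9 123.3] (array([546.4, 231.2]), array([33.2, 25.1]), -84.63)
red 0.08 [125, 124, 36, 54, 1008] [551.1 229.4  83.6] (array([545.8, 231.6]), array([70. , 40.1]), 5.51)
yellow 0.12 [178, 148, 26, 18, 340] [555.3 163.  123.6] (array([553.8, 161.8]), array([31.3, 20.4]), -81.73)
yellow 0.08 [181, 124, 33, 31, 572] [575.  161.5  83.7] (array([568.2, 161.8]), array([39.6, 38.8]), -83.27)
blue 0.12 [239, 146, 29, 22, 589] [560.7  88.9 123.3] (array([560.5,  88.5]), array([33.2, 25.2]), -84.44)
blue 0.08 [238, 124, 31, 53, 890] [566.8  89.4  83.6] (array([560.7,  88.5]), array([68.8, 39.4]), 4.72)
```

View pics/wr1.png

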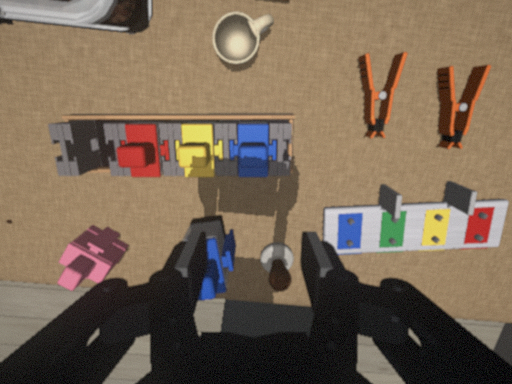

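The wrist view shows the rack caps red (132,156), yellow (192,153) and blue (253,152), with the dock at (415,228) and the clamps at (380,95) and (460,105). I descend on blue at about (560, 87.7).

```bash
python3 -m inch '[[[0.013,0.0023,-0.08],0,50],[[0.013,0.0023,-0.16],0,50],[[0.013,0.0023,-0.24],0,50],[[0.013,0.0023,-0.3],0,50],[[0.013,0.0023,-0.33],0,50],[[0.013,0.0023,-0.35],0,50],[[0.013,0.0023,-0.35],0,50],[[0.013,0.0023,-0.35],0,28],[[0.013,0.0023,-0.35],0,28],[[0.013,0.0023,-0.35],0,28],[[0.013,0.0023,-0.35],0,28],[[0.013,0.0023,-0.35],0,28],[[0.013,0.0023,-0.35],0,28],[[0.013,0.0023,-0.35],0,28]]'
```

```text
time_s: 4.75
tool_pos: [0.5612, 0.0891, 0.0927]
eef_rot: [180.0, -0.2, 5.8]
force: [0.9, -2.0, 7.5]
grip_width: 0.0323
grip_force: 60.7
```

```bash
python3 -m inch '[[[0.001,0.002,0.02],0,28],[[0.001,0.002,0.05],0,28],[[0.001,0.002,0.08],0,28],[[0.001,0.002,0.12],0,28],[[0.001,0.002,0.16],0,28],[[0.001,0.002,0.2],0,28],[[0.001,0.002,0.24],0,28],[[0.001,0.002,0.24],0,28]]'
python3 - <<'E'
from h import *
p=cam("wrist"); w=cloud(p); save(p,"wr2.png")
s=get_state(); print(s["tool_pos"],s["eef_rot"],s["force"],s["grip_width"])
m=hm(p,"blue",80,30); 
n,lab,st,_=cv2.connectedComponentsWithStats(m.astype(np.uint8))
T=R.from_euler("z",-s["eef_rot"][2],degrees=True)
for i in np.argsort(-st[1:,4])[:5]+1:
    q=w[lab==i]; 
    for lo,hi in ((-.02,-.006),(.015,.05)):
        k=q[(q[:,2]-s["tool_pos"][2]>lo)&(q[:,2]-s["tool_pos"][2]<hi)]
        if len(k)>30: k=T.apply(k-s["tool_pos"]); print(st[i].tolist(),len(k),mm(k.mean(0)),rect(k),mm(k.min(0)),mm(k.max(0)))
E
```

```text
time_s: 5.55
tool_pos: [0.5617, 0.0906, 0.2393]
eef_rot: [180.0, -0.3, 5.8]
force: [0.7, -0.1, -1.5]
grip_width: 0.0321
grip_force: 60.1
[0.56118717 0.09058375 0.23708286] [ 1.79999937e+02 -1.72442445e-01  5.81960007e+00] [-0.14683678  0.30235348 -3.18124651] 0.032438127141328786
[208, 168, 94, 165, 8743] 2971 [17.8  1.  -9.3] (array([13.4,  0.5]), array([61.2, 44.3]), 89.78) [ -8.9 -30.1 -20. ] [35.5 31.2 -6. ]
[208, 168, 94, 165, 8743] 3579 [ 4.2  1.1 31. ] (array([1.2, 0.8]), array([33.5, 25.9]), -89.98) [-11.8 -15.9  15. ] [14.1 17.6 48.1]
```

View pics/wr2.png

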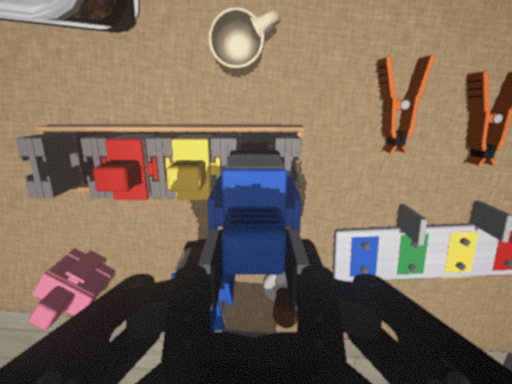

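The blue cartridge is held upright at (254,220), and the dividers are still in place. I carry it over to the blue bay and hover.

```bash
python3 -m inch '[[[-0.222,-0.299,0],0.058,28],[[-0.222,-0.299,0],0.058,28],[[-0.222,-0.299,0],0.058,28],[[-0.222,-0.299,0],0.058,28],[[-0.222,-0.299,0],0.058,28],[[-0.222,-0.299,0],0.058,28],[[-0.222,-0.299,0],0.058,28],[[-0.222,-0.299,0],0.058,28],[[-0.222,-0.299,0],0.058,28]]'
python3 - <<'E'
from h import *
p=cam("wrist"); w=cloud(p); save(p,"wr3.png")
s=get_state(); print(s["tool_pos"],s["eef_rot"],s["force"],s["grip_width"])
dockfit(p,w)
f=w[(w[...,2]>.057)&(w[...,2]<.062)&(w[...,0]>.46)&(w[...,0]<.54)&(w[...,1]<-.1)]
for g in (0,1):
    k=f[(f[:,1]>-.19)==g]; print(len(k),rect(k) if len(k)>5 else 0, mm(np.median(k,0)))
E
```

```text
time_s: 6.5
tool_pos: [0.4279, -0.0882, 0.2347]
eef_rot: [-180.0, 0.0, 8.5]
force: [0.3, 0.8, -2.3]
grip_width: 0.0323
grip_force: 60.5
[ 0.42789084 -0.08828635  0.23478715] [-1.79971190e+02  2.46200750e-02  8.49755282e+00] [-0.25519316 -0.11951333 -2.92360199] 0.03248731872656394
red [399, 132, 37, 48, 1272] [ 461.1 -300.9   12.1] (array([ 460.2, -301.3]), array([63.7, 39.3]), 8.28)
yellow [346, 132, 34, 48, 1270] [ 450.5 -229.8   12.1] (array([ 449.7, -230.2]), array([63.5, 38.7]), 8.29)
green [294, 133, 30, 47, 1103] [ 440.  -158.6   12.1] (array([ 438.5, -159. ]), array([62.1, 36.6]), 8.72)
blue [240, 132, 29, 19, 469] [449.  -84.9  12.1] (array([448.4, -85.1]), array([37. , 23.6]), -82.29)
fin pts 1602 (array([388.2,  52.2]), array([555.7, 379.4]), -33.51)
263 (array([ 510.9, -238.8]), array([35.8,  8.7]), 9.98) [ 511.  -238.4   59.6]
244 (array([ 495.1, -132.5]), array([35.6,  8.2]), 8.7) [ 495.8 -132.2   59.5]
```

View pics/wr3.png

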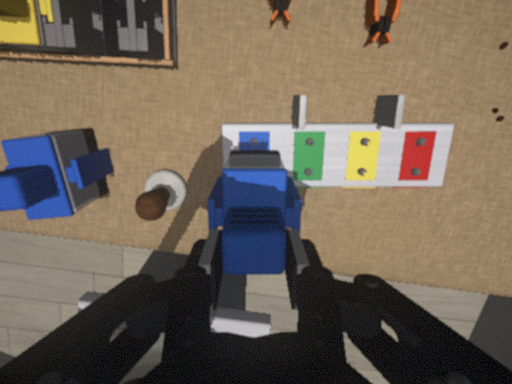

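```bash
python3 -m inch '[[[-0.0007,-0.0005,-0.07],0,28],[[-0.0007,-0.0005,-0.14],0,28],[[-0.0007,-0.0005,-0.18],0,28],[[-0.0007,-0.0005,-0.2],0,28],[[-0.0007,-0.0005,-0.21],0,28],[[-0.0007,-0.0005,-0.218],0,28],[[-0.0007,-0.0005,-0.224],0,28],[[-0.0007,-0.0005,-0.224],0,28]]'
```

```text
time_s: 7.35
tool_pos: [0.4274, -0.0894, 0.101]
eef_rot: [180.0, -0.0, 8.4]
force: [0.1, -0.3, -2.2]
grip_width: 0.0322
grip_force: 60.5
```

Force is unchanged and the holes are over the pegs. I seat it.

```bash
python3 -m inch '[[[0,0.0005,-0.007],0,28],[[0,0.0005,-0.013],0,28],[[0,0.0005,-0.0175],0,28],[[0,0.0005,-0.019],0,28],[[0,0.0005,-0.019],0,28]]'
```

```text
time_s: 7.85
tool_pos: [0.4276, -0.0893, 0.0906]
eef_rot: [179.9, -0.1, 8.4]
force: [-6.5, -0.7, 20.6]
grip_width: 0.0325
grip_force: 63.2
```

```bash
python3 -m inch '[[[0,0,0.001],0,50],[[0,0,0.001],0,50],[[0,0,0.001],0,50],[[0,0,0.001],0,50],[[0,0,0.06],0,50],[[0,0,0.14],0,50],[[0,0,0.24],0,50],[[0.21,0.416,0.24],-0.06,50],[[0.21,0.416,0.24],-0.06,50],[[0.21,0.416,0.24],-0.06,50],[[0.21,0.416,0.24],-0.06,50],[[0.21,0.416,0.24],-0.06,50],[[0.21,0.416,0.24],-0.06,50],[[0.21,0.416,0.24],-0.06,50],[[0.21,0.416,0.24],-0.06,50],[[0.21,0.416,0.24],-0.06,50]]'
python3 - <<'E'
from h import *
p=cam("wrist"); w=cloud(p); save(p,"wr4.png")
s=get_state(); print(s["tool_pos"],s["eef_rot"],s["force"])
for c in ("red","yellow","blue"):
    for lo,hi in ((.116,.128),(.078,.088)):
        m=hm(p,c,80,30)&(w[...,2]>lo)&(w[...,2]<hi); 
        if m.sum()>20:
            n,lab,st,_=cv2.connectedComponentsWithStats(m.astype(np.uint8)); i=1+np.argmax(st[1:,4]); q=w[lab==i]
            print(c,lo,st[i].tolist(),mm(q.mean(0)),rect(q))
p=cam("top"); w=cloud(p)
m=hm(p,"blue",80,30)&(w[...,2]>.1)&(w[...,1]<-.04)&(w[...,1]>-.14)&(w[...,0]<.5)
print("blue cap",m.sum(),mm(np.median(w[m],0)) ,rect(w[m]))
E
```

```text
time_s: 9.45
tool_pos: [0.5529, 0.1599, 0.2332]
eef_rot: [180.0, 0.0, 5.7]
force: [-0.4, 0.1, -0.2]
grip_width: 0.0504
grip_force: 0.0
[0.55290028 0.15972291 0.23337917] [ 1.79996113e+02 -6.08312796e-03  5.66561754e+00] [-0.02522666 -1.16984147  0.99804115]
red 0.116 [162, 165, 37, 27, 929] [547.4 231.  122.9] (array([546.3, 231.9]), array([34. , 25.4]), -84.47)
red 0.078 [168, 138, 40, 62, 1249] [553.6 229.9  83.6] (array([545.8, 232. ]), array([69.1, 40.4]), 5.32)
yellow 0.078 [236, 138, 37, 28, 782] [576.  162.8  83.6] (array([572.7, 161.9]), array([39.3, 29.6]), -85.2)
blue 0.116 [446, 294, 34, 23, 635] [429.8 -86.5 121. ] (array([428.5, -88.1]), array([32.7, 24.8]), -80.53)
blue 0.078 [424, 260, 39, 47, 816] [444.4 -83.   82. ] (array([429.9, -89.1]), array([65.7, 40.8]), 9.24)
blue cap 139 [425.8 -91.3 121.4] (array([426.8, -90.8]), array([32.9, 26.4]), -82.83)
```

Blue is seated (its cap top is at the 122 mm dock level). I grasp yellow.

```bash
python3 -m inch '[[[0.001,0.001,-0.07],0,50],[[0.001,0.001,-0.14],0,50],[[0.001,0.001,-0.2],0,50],[[0.001,0.001,-0.235],0,50],[[0.001,0.001,-0.235],0,50],[[0.001,0.001,-0.235],0,28],[[0.001,0.001,-0.235],0,28],[[0.001,0.001,-0.235],0,28],[[0.001,0.001,-0.235],0,28],[[0.001,0.001,-0.235],0,28],[[0.001,0.001,-0.235],0,28],[[0.001,0.001,-0.235],0,28]]'
```

```text
time_s: 10.75
tool_pos: [0.5547, 0.1612, 0.094]
eef_rot: [180.0, -0.2, 5.7]
force: [1.1, -2.0, 7.3]
grip_width: 0.0321
grip_force: 60.9
```

```bash
python3 -m inch '[[[0,0.001,0.02],0,28],[[0,0.001,0.05],0,28],[[0,0.001,0.08],0,28],[[0,0.001,0.12],0,28],[[0,0.001,0.16],0,28],[[0,0.001,0.2],0,28],[[0,0.001,0.24],0,28],[[0,0.001,0.24],0,28]]'
python3 - <<'E'
from h import *
p=cam("wrist"); w=cloud(p); save(p,"wr5.png")
s=get_state(); print(s["tool_pos"],s["eef_rot"],s["force"],s["grip_width"])
m=hm(p,"yellow",80,30); T=R.from_euler("z",-s["eef_rot"][2],degrees=True)
q=w[m]; 
for lo,hi in ((-.02,-.006),(.015,.05)):
    k=q[(q[:,2]-s["tool_pos"][2]>lo)&(q[:,2]-s["tool_pos"][2]<hi)]
    k=T.apply(k-s["tool_pos"]); print(len(k),mm(k.mean(0)),rect(k),mm(k.min(0)),mm(k.max(0)))
E
```

```text
time_s: 11.55
tool_pos: [0.5546, 0.1621, 0.2405]
eef_rot: [-180.0, -0.3, 5.7]
force: [0.4, 0.1, -1.3]
grip_width: 0.032
grip_force: 60.2
[0.55410996 0.16199585 0.23806437] [-1.79978694e+02 -1.65700549e-01  5.72917852e+00] [ 0.0648871  -0.25565049 -3.46206274] 0.03251457630993588
984 [28.2 -0.2 -7.8] (array([11.9, -3.1]), array([51.6, 37.8]), 13.16) [ -9.4 -25.5 -18.4] [33.9 19.6 -6.1]
113 [ 9.8 -4.5 28.9] (array([ 4.1, -4.1]), array([46.2, 19.4]), 81.73) [ -7.2 -27.9  15.2] [12.9 18.2 49.8]
```

```bash
python3 -m inch '[[[-0.174,-0.655,0],0.06,28],[[-0.174,-0.655,0],0.06,28],[[-0.174,-0.655,0],0.06,28],[[-0.174,-0.655,0],0.06,28],[[-0.174,-0.655,0],0.06,28],[[-0.174,-0.655,0],0.06,28],[[-0.174,-0.655,0],0.06,28],[[-0.174,-0.655,0],0.06,28],[[-0.174,-0.655,0],0.06,28],[[-0.174,-0.655,0],0.06,28],[[-0.174,-0.655,0],0.06,28],[[-0.174,-0.655,0],0.06,28],[[-0.174,-0.655,-0.07],0.06,28],[[-0.174,-0.655,-0.14],0.06,28],[[-0.174,-0.655,-0.18],0.06,28],[[-0.174,-0.655,-0.18],0.06,28]]'
```

```text
time_s: 13.2
tool_pos: [0.4483, -0.229, 0.1253]
eef_rot: [-179.8, 0.2, 8.5]
force: [0.2, 0.5, -2.5]
grip_width: 0.0321
grip_force: 60.9
```

```bash
python3 -m inch '[[[0.0,0.0,-0.01],0,28],[[0.0,0.0,-0.01],0,28]]'
python3 - <<'E'
from h import *
p=cam("wrist"); w=cloud(p)
s=get_state(); print(s["tool_pos"],s["eef_rot"],s["force"]); dockfit(p,w)
E
```

```text
time_s: 13.4
tool_pos: [0.45, -0.231, 0.1232]
eef_rot: [180.0, -0.1, 8.5]
force: [0.3, -0.3, -2.1]
grip_width: 0.0324
grip_force: 60.9
[ 0.44995136 -0.23120734  0.12349042] [ 1.79936697e+02 -7.33371813e-02  8.45162713e+00] [-0.77664275 -0.16864944 -1.62713232]
red [306, 146, 45, 65, 2406] [ 461.7 -301.    12. ] (array([ 460.5, -301.3]), array([64.9, 39.5]), 8.31)
yellow [245, 146, 29, 5, 90] [ 481.4 -231.9   12. ] (array([ 480.8, -230.9]), array([26.3,  4. ]), -82.21)
green [157, 147, 40, 55, 841] [ 453.5 -149.8   12. ] (array([ 444.1, -158. ]), array([53.7, 37.4]), 8.37)
fin pts 1883 (array([ 473.4, -163.1]), array([186.3, 101.3]), -66.33)
```

```bash
python3 -m inch '[[[0,0,-0.015],0,28],[[0,0,-0.028],0,28],[[0,0,-0.036],0,28],[[0,0,-0.036],0,28]]'
```

```text
time_s: 13.85
tool_pos: [0.449, -0.231, 0.0998]
eef_rot: [-179.9, 0.1, 8.4]
force: [0.2, 0.6, -3.3]
grip_width: 0.032
grip_force: 61.0
```

```bash
python3 -m inch '[[[0,0,-0.007],0,28],[[0,0,-0.012],0,28],[[0,0,-0.016],0,28],[[0,0,-0.018],0,28],[[0,0,-0.018],0,28]]'
```

```text
time_s: 14.35
tool_pos: [0.4498, -0.2318, 0.0918]
eef_rot: [179.9, -0.1, 8.4]
force: [-8.8, 1.8, 25.1]
grip_width: 0.0322
grip_force: 64.1
```

```bash
python3 -m inch '[[[0,0,0.001],0,50],[[0,0,0.001],0,50],[[0,0,0.001],0,50],[[0,0,0.001],0,50],[[0,0,0.06],0,50],[[0,0,0.14],0,50],[[0,0,0.24],0,50],[[0.162,0.773,0.24],-0.06,50],[[0.162,0.773,0.24],-0.06,50],[[0.162,0.773,0.24],-0.06,50],[[0.162,0.773,0.24],-0.06,50],[[0.162,0.773,0.24],-0.06,50],[[0.162,0.773,0.24],-0.06,50],[[0.162,0.773,0.24],-0.06,50],[[0.162,0.773,0.24],-0.06,50],[[0.162,0.773,0.24],-0.06,50],[[0.162,0.773,0.24],-0.06,50],[[0.162,0.773,0.24],-0.06,50],[[0.162,0.773,0.24],-0.06,50],[[0.162,0.773,0.24],-0.06,50]]'
python3 - <<'E'
from h import *
p=cam("top"); w=cloud(p)
for c in ("blue","yellow"):
    m=hm(p,c,80,30)&(w[...,2]>.1)&(w[...,1]<-.04)&(w[...,0]<.5)
    print(c,m.sum(),mm(np.median(w[m],0)) ,rect(w[m]))
s=get_state(); print(s["tool_pos"],s["eef_rot"],s["force"])
E
```

```text
time_s: 16.35
tool_pos: [0.5465, 0.2318, 0.2338]
eef_rot: [180.0, 0.0, 5.7]
force: [-0.7, 0.5, 0.6]
grip_width: 0.0498
grip_force: 0.0
blue 139 [425.8 -91.4 121.2] (array([426.8, -91. ]), array([33.1, 26.3]), -82.39)
yellow 135 [ 448.2 -231.3  120.7] (array([ 448.1, -233.6]), array([33.7, 26. ]), -82.1)
[0.54654878 0.23167424 0.23398312] [ 1.79998747e+02 -9.12725123e-03  5.66341763e+00] [-0.24289825  0.34549017 -1.50552438]
```

```bash
python3 -m inch '[[[0.001,0.001,-0.07],0,50],[[0.001,0.001,-0.14],0,50],[[0.001,0.001,-0.2],0,50],[[0.001,0.001,-0.236],0,50],[[0.001,0.001,-0.236],0,50],[[0.001,0.001,-0.236],0,28],[[0.001,0.001,-0.236],0,28],[[0.001,0.001,-0.236],0,28],[[0.001,0.001,-0.236],0,28],[[0.001,0.001,-0.236],0,28],[[0.001,0.001,-0.236],0,28],[[0.001,0.001,-0.236],0,28]]'
```

```text
time_s: 17.6
tool_pos: [0.548, 0.2332, 0.094]
eef_rot: [-180.0, -0.2, 5.7]
force: [1.3, -2.2, 7.8]
grip_width: 0.0324
grip_force: 60.7
```

```bash
python3 -m inch '[[[0,0.001,0.02],0,28],[[0,0.001,0.05],0,28],[[0,0.001,0.08],0,28],[[0,0.001,0.12],0,28],[[0,0.001,0.16],0,28],[[0,0.001,0.2],0,28],[[0,0.001,0.24],0,28],[[0,0.001,0.24],0,28]]'
python3 - <<'E'
from h import *
p=cam("wrist"); w=cloud(p); save(p,"wr6.png")
s=get_state(); print(s["tool_pos"],s["eef_rot"],s["force"],s["grip_width"])
m=hm(p,"red",80,30); T=R.from_euler("z",-s["eef_rot"][2],degrees=True)
q=w[m]; 
for lo,hi in ((-.02,-.006),(.015,.05)):
    k=q[(q[:,2]-s["tool_pos"][2]>lo)&(q[:,2]-s["tool_pos"][2]<hi)]
    k=T.apply(k-s["tool_pos"]); print(len(k),mm(k.mean(0)),rect(k),mm(k.min(0)),mm(k.max(0)))
E
```

```text
time_s: 18.4
tool_pos: [0.548, 0.2342, 0.2407]
eef_rot: [-179.9, -0.3, 5.7]
force: [0.3, -0.1, -1.4]
grip_width: 0.0322
grip_force: 59.9
[0.54752812 0.23405515 0.23841528] [-1.79955609e+02 -1.79583674e-01  5.72678967e+00] [-0.35092988  0.36919895 -2.28834153] 0.03183438484133309
3312 [ 17.    0.5 -10.1] (array([12. , -0.1]), array([62.5, 45.2]), 87.39) [-11.9 -30.5 -20. ] [34.  31.6 -6. ]
3579 [ 2.9  1.2 30.3] (array([-0.4,  1.3]), array([58.4, 26.2]), -88.59) [-13.8 -27.7  15. ] [12.6 30.7 49.6]
```

```bash
python3 -m inch '[[[-0.145,-0.895,0],0.06,28],[[-0.145,-0.895,0],0.06,28],[[-0.145,-0.895,0],0.06,28],[[-0.145,-0.895,0],0.06,28],[[-0.145,-0.895,0],0.06,28],[[-0.145,-0.895,0],0.06,28],[[-0.145,-0.895,0],0.06,28],[[-0.145,-0.895,0],0.06,28],[[-0.145,-0.895,0],0.06,28],[[-0.145,-0.895,0],0.06,28],[[-0.145,-0.895,0],0.06,28],[[-0.145,-0.895,0],0.06,28],[[-0.145,-0.895,0],0.06,28],[[-0.145,-0.895,0],0.06,28],[[-0.145,-0.895,0],0.06,28],[[-0.145,-0.895,-0.07],0.06,28],[[-0.145,-0.895,-0.14],0.06,28],[[-0.145,-0.895,-0.19],0.06,28],[[-0.145,-0.895,-0.19],0.06,28],[[-0.145,-0.895,-0.19],0.06,28]]'
```

```text
time_s: 20.45
tool_pos: [0.4606, -0.3027, 0.1234]
eef_rot: [180.0, -0.0, 8.5]
force: [0.1, -0.9, -1.2]
grip_width: 0.0319
grip_force: 60.5
```

```bash
python3 -m inch '[[[0,0,-0.015],0,28],[[0,0,-0.028],0,28],[[0,0,-0.036],0,28],[[0,0,-0.042],0,28],[[0,0,-0.042],0,28]]'
```

```text
time_s: 20.95
tool_pos: [0.4601, -0.3031, 0.0967]
eef_rot: [-180.0, 0.0, 8.4]
force: [-0.4, -1.2, -1.8]
grip_width: 0.0321
grip_force: 60.5
```

```bash
python3 -m inch '[[[0,0,-0.005],0,28],[[0,0,-0.009],0,28],[[0,0,-0.0115],0,28],[[0,0,-0.0115],0,28]]'
```

```text
time_s: 21.35
tool_pos: [0.4608, -0.3037, 0.0918]
eef_rot: [179.9, -0.1, 8.4]
force: [-1.5, 2.3, 18.2]
grip_width: 0.032
grip_force: 62.7
```

```bash
python3 -m inch '[[[0,0,0.001],0,50],[[0,0,0.001],0,50],[[0,0,0.001],0,50],[[0,0,0.001],0,50],[[0,0,0.07],0,70],[[0,0,0.15],0,70],[[0,0,0.23],0,70],[[0.265,0.262,0.263],0,70],[[0.265,0.262,0.263],0,70],[[0.265,0.262,0.263],0,70],[[0.265,0.262,0.263],0,70],[[0.265,0.262,0.263],0,70],[[0.265,0.262,0.263],0,70],[[0.265,0.262,0.263],0,70]]'
cat >> h.py <<'E'
def clamps(p,w):
    h=hsv(p); m=(h[...,0]>=6)&(h[...,0]<=18)&(h[...,1]>170)&(h[...,2]>60)&(w[...,2]>.004)&(w[...,2]<.05)&(w[...,0]>.45)&(w[...,0]<.78)&(w[...,1]>-.4)&(w[...,1]<.05)
    m=cv2.dilate(m.astype(np.uint8),np.ones((5,5)))
    n,lab,st,_=cv2.connectedComponentsWithStats(m); out=[]
    for i in range(1,n):
        q=w[(lab==i)&(w[...,2]>.022)&(w[...,2]<.036)]
        if len(q)<60: continue
        print(st[i].tolist(),len(q),rect(q),mm(np.median(q,0)))
        out.append((lab==i,q))
    return out
E
python3 - <<'E'
from h import *
p=cam("wrist"); w=cloud(p); save(p,"wr7.png")
s=get_state(); print(s["tool_pos"],s["eef_rot"],s["force"]); clamps(p,w)
p=cam("top"); w=cloud(p)
for c in ("blue","yellow","red"):
    m=hm(p,c,80,30)&(w[...,2]>.1)&(w[...,1]<-.04)&(w[...,0]<.5)
    print(c,m.sum(),mm(np.median(w[m],0)))
E
```

```text
time_s: 22.75
tool_pos: [0.6191, -0.1457, 0.2475]
eef_rot: [-180.0, 0.0, 8.5]
force: [0.7, -0.7, 0.3]
grip_width: 0.0701
grip_force: 0.0
[ 0.61875733 -0.14631658  0.24761922] [-1.79990075e+02  3.87987697e-02  8.42006779e+00] [-0.55054439 -0.54280523 -0.47708594]
[186, 81, 25, 79, 773] 453 (array([654.5, -72.4]), array([97.2, 15.5]), 17.8) [654.5 -70.8  29.2]
[214, 82, 22, 78, 682] 392 (array([657.9, -97.4]), array([97. , 16.6]), -2.83) [ 661.  -101.4   29.3]
[279, 99, 21, 78, 719] 441 (array([ 648.8, -191.5]), array([99.7, 17.2]), 17.18) [ 647.4 -189.6   29.2]
[302, 101, 27, 76, 818] 421 (array([ 652.4, -213.8]), array([98.2, 19.4]), -2.86) [ 657.2 -218.6   29.3]
blue 0 [nan nan nan]
yellow 151 [ 446.  -229.   121.6]
red 145 [ 457.3 -302.   121.1]
  return _methods._mean(a, axis=axis, dtype=dtype,
  ret = um.true_divide(
```

View pics/wr7.png

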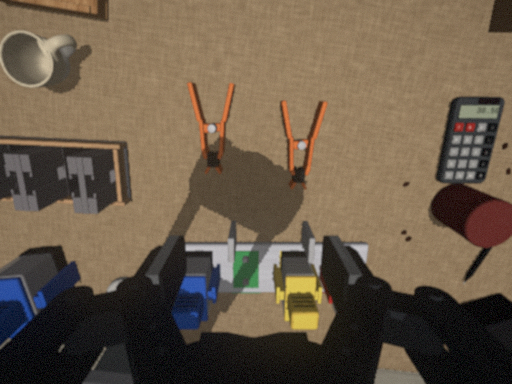

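The wrist view shows the left clamp with its hinge pin at (211,129), levers up at (190–233,85) and jaws at (213,160). The right clamp's pin is at (303,145) and its jaws are at (298,178). The dock at the bottom is loaded with blue and yellow. Next I get the hinge positions.

Run:
```python
from h import *
p=cam("wrist"); w=cloud(p); h=hsv(p)
pin=(h[...,1]<60)&(h[...,2]>110)&(w[...,2]>.025)&(w[...,2]<.045)
n,lab,st,ce=cv2.connectedComponentsWithStats(pin.astype(np.uint8))
for i in range(1,n):
    if st[i,4]>8 and w[lab==i][:,0].mean()>.55: print("pin",st[i].tolist(),mm(w[lab==i].mean(0)))
for name,box,a in (("L",(180,75,240,180),7.5),("R",(272,90,335,195),7.2)):
    l,t,r,b=box; m=np.zeros((384,512),bool); m[t:b,l:r]=1
    q=w[m&(w[...,2]>.015)&(w[...,2]<.045)]; e=np.array([np.cos(np.radians(a)),np.sin(np.radians(a))]); u=q[:,:2]@e; v=q[:,:2]@[-e[1],e[0]]
    print(name,len(q),"u range",mm(np.percentile(u,[0.5,99.5])),"v by u:")
    c=np.percentile(u,99.5)-.055
    for du in (.035,.02): 
        k=abs(u-c-du)<.004; print(du,mm([v[k].min(),v[k].max()]),"mid",mm(e*(c)+np.array([-e[1],e[0]])*(v[k].min()+v[k].max())/2))
```

```text
pin [64, 47, 6, 5, 15] [715.4  93.5  25.9]
pin [207, 124, 9, 9, 59] [648.2 -86.3  29.5]
pin [297, 141, 8, 8, 52] [ 643.7 -204.1   29.5]
L 1206 u range [572.6 685.7] v by u:
0.035 [-195.5 -145.3] mid [647.6 -86.6]
0.02 [-191.8 -148.5] mid [647.5 -86.3]
R 1187 u range [554.8 667.9] v by u:
0.035 [-308.7 -257.7] mid [ 643.5 -204.1]
0.02 [-304.2 -261.5] mid [ 643.5 -203.8]
```

```bash
python3 -m inch '[[[0.106,0.1065,-0.1],-0.02,70],[[0.106,0.1065,-0.2],-0.02,70],[[0.106,0.1065,-0.28],-0.02,70],[[0.106,0.1065,-0.28],-0.02,70],[[0.106,0.1065,-0.34],-0.02,70],[[0.106,0.1065,-0.38],-0.02,70],[[0.106,0.1065,-0.4],-0.02,70],[[0.106,0.1065,-0.406],-0.02,70],[[0.106,0.1065,-0.406],-0.02,70]]'
python3 - <<'E'
from h import *
p=cam("wrist"); w=cloud(p); save(p,"wr8.png"); s=get_state(); print(s["tool_pos"],s["eef_rot"],s["force"])
h=hsv(p); pin=(h[...,1]<60)&(h[...,2]>110)&(w[...,2]>.025)&(w[...,2]<.045)&(w[...,0]>.55)
n,lab,st,ce=cv2.connectedComponentsWithStats(pin.astype(np.uint8))
for i in range(1,n):
    if st[i,4]>8: print("pin",st[i].tolist(),mm(w[lab==i].mean(0)))
E
```

```text
time_s: 23.8
tool_pos: [0.683, -0.0827, 0.0053]
eef_rot: [180.0, -0.1, 7.5]
force: [-0.9, -0.5, -0.3]
grip_width: 0.0698
grip_force: 0.0
[ 0.68333205 -0.0825987   0.00591182] [ 1.79966507e+02 -1.03235411e-01  7.49217802e+00] [-0.17236368 -0.24615755  0.82237268]
```

View pics/wr8.png

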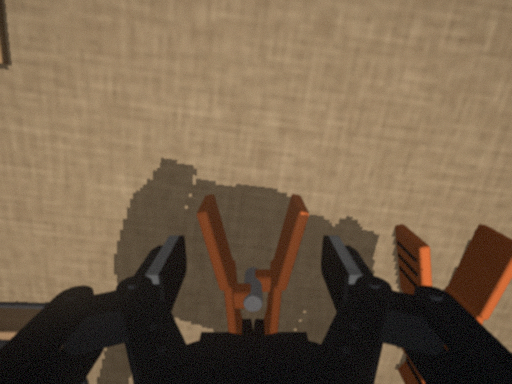

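The clamp's levers at (207,205) and (300,205) lie between the fingers, centred on the pin at (253,290). I close.

```bash
python3 -m inch '[[[0,0,0],0,28],[[0,0,0],0,28],[[0,0,0],0,28],[[0,0,0],0,28],[[0,0,0],0,28],[[0,0,0],0,28],[[0,0,0],0,28],[[0,0,0],0,28],[[0,0,0],0,28]]'
```

```text
time_s: 24.75
tool_pos: [0.6855, -0.0837, 0.0091]
eef_rot: [179.8, -0.4, 7.5]
force: [-0.4, -6.9, 28.4]
grip_width: 0.0282
grip_force: 14.3
```

```bash
python3 -m inch '[[[0,0,0.007],0,24],[[0,0,0.007],0,20],[[0,0,0.007],0,20],[[0,0,0.007],0,20]]'
python3 - <<'E'
from h import *
p=cam("wrist"); save(p,"wr9.png",(130,150,390,384),2)
E
```

```text
time_s: 25.15
tool_pos: [0.6833, -0.0822, 0.0095]
eef_rot: [180.0, -0.1, 7.5]
force: [-0.5, -1.0, 11.0]
grip_width: 0.02
grip_force: 5.2
```

View pics/wr9.png

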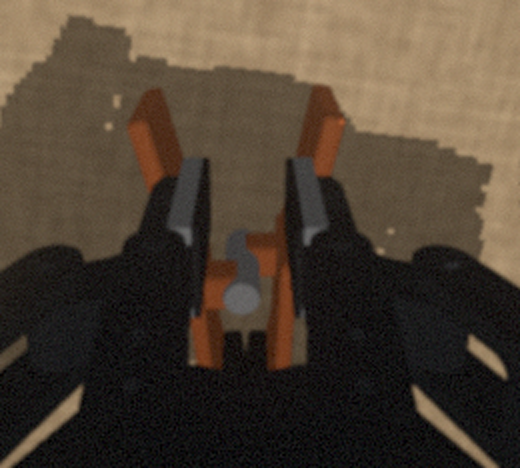

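The fingers (crop 190,230 and 305,230) appear to overlap the levers instead of squeezing them. I check heights before doing anything else.

Run:
```python
from h import *
s=get_state(); print(s["tool_pos"],s["eef_rot"],s["force"],s["grip_width"],s["grip_force"])
p=cam("wrist"); w=cloud(p); T=R.from_euler("z",-s["eef_rot"][2],degrees=True)
for n,(x,y) in dict(levL=(152,98),levLmid=(165,150),levR=(325,98),levRm=(325,160),fingL=(187,200),fingL2=(180,165+10),fingLin=(203,270),fingR=(312,200),fingRtip=(290,165),armL=(205,340),armR=(280,330),pin=(241,295),kL=(218,270),kR=(262,245)).items():
    u,v=130+x//2,150+y//2; q=w[v,u]; print(n,mm(q),"tool-frame",mm(T.apply(q-s["tool_pos"])))
```

```text
[ 0.68330708 -0.08221258  0.00950079] [ 1.79964593e+02 -8.70811149e-02  7.52888615e+00] [-0.9557337  -0.97548912 11.12387963] 0.019844135042678568 5.260115247219801
levL [698.9 -51.4  10.8] tool-frame [19.5 28.5  1.3]
levLmid [687.7 -57.2  20.9] tool-frame [ 7.6 24.2 11.4]
levR [ 706.4 -100.4   13.8] tool-frame [ 20.5 -21.    4.3]
levRm [ 694.5 -100.4   29.7] tool-frame [  8.7 -19.5  20.2]
fingL [692.9 -66.3  56.1] tool-frame [11.6 14.5 46.6]
fingL2 [692.5 -63.7  43.4] tool-frame [11.5 17.2 33.9]
fingLin [678.2 -71.8  60.1] tool-frame [-3.7 11.  50.6]
fingR [696.4 -94.   56.1] tool-frame [ 11.5 -13.4  46.6]
fingRtip [695.8 -90.5  37.6] tool-frame [11.3 -9.8 28.1]
armL [632.1 -75.1  29.2] tool-frame [-49.9  13.7  19.7]
armR [638.7 -96.9  29.3] tool-frame [-46.2  -8.7  19.8]
pin [649.4 -83.7  29.2] tool-frame [-33.8   3.   19.7]
kL [651.5 -76.7  22. ] tool-frame [-30.8   9.6  12.5]
kR [654.4 -89.8  10.2] tool-frame [-29.7  -3.8   0.7]
```

```bash
python3 -m inch '[[[0,0,0.04],0,20],[[0,0,0.1],0,20],[[0,0,0.1],0,70],[[0,0,0.1],0,70],[[0,0,0.1],0,70],[[0,0,0.1],0,70],[[0,0,0.1],0,70]]'
python3 - <<'E'
from h import *
s=get_state(); print(s["tool_pos"],s["grip_width"],s["force"])
p=cam("wrist"); w=cloud(p); save(p,"wr10.png",(110,60,400,330),2)
T=R.from_euler("z",-s["eef_rot"][2],degrees=True)
t=(T.apply((w-s["tool_pos"]).reshape(-1,3))).reshape(384,512,3)
g=(np.abs(t[...,0])<25)&(np.abs(t[...,1])<70)&(t[...,2]>-.03)
for sg in (1,-1):
    k=g&(t[...,1]*sg>.025)&(hsv(p)[...,1]<90); q=t[k]; print("finger",sg,len(q),"tip z percentiles",mm(np.percentile(q[:,2],[0,1,5,20])),"y inner",mm(np.abs(q[:,1]).min()),"x max",mm(q[:,0].max()))
h=hsv(p); pin=(h[...,1]<60)&(h[...,2]>90)&(w[...,2]>.025)&(w[...,2]<.045)&(w[...,0]>.55)
n,lab,st,ce=cv2.connectedComponentsWithStats(pin.astype(np.uint8))
for i in range(1,n):
    if st[i,4]>8: print("pin",st[i].tolist(),mm(w[lab==i].mean(0)))
clamps(p,w)
E
```

```text
time_s: 25.95
tool_pos: [0.6824, -0.082, 0.0677]
eef_rot: [-180.0, 0.1, 7.5]
force: [-0.4, 0.3, 0.6]
grip_width: 0.07
grip_force: 0.0
[ 0.68236848 -0.08197052  0.06765316] 0.07002958456249726 [-0.41758319  0.31392178  0.56873028]
finger 1 11857 tip z percentiles [-30.  -27.8 -12.9  58.5] y inner 25.0 x max 69.1
finger -1 9638 tip z percentiles [27.2 33.9 45.5 74.3] y inner 25.0 x max 18.9
pin [0, 110, 17, 22, 162] [722.5  82.5  38.7]
pin [0, 135, 5, 10, 22] [706.6  98.3  26.1]
pin [246, 243, 13, 12, 120] [648.  -84.   29.7]
pin [396, 264, 14, 13, 142] [ 644.3 -203.5   29.7]
[252, 169, 39, 143, 2003] 1117 (array([648.3, -96.4]), array([116.8,  15.5]), 0.32) [661.3 -98.6  29.2]
[209, 171, 42, 142, 2088] 1255 (array([645.3, -74.2]), array([116.9,  19.9]), 17.6) [653.3 -69.7  29.2]
[361, 192, 93, 105, 5106] 2267 (array([ 659. , -201.5]), array([81. , 57.5]), 6.93) [ 665.2 -214.9   28.9]
```

View pics/wr10.png

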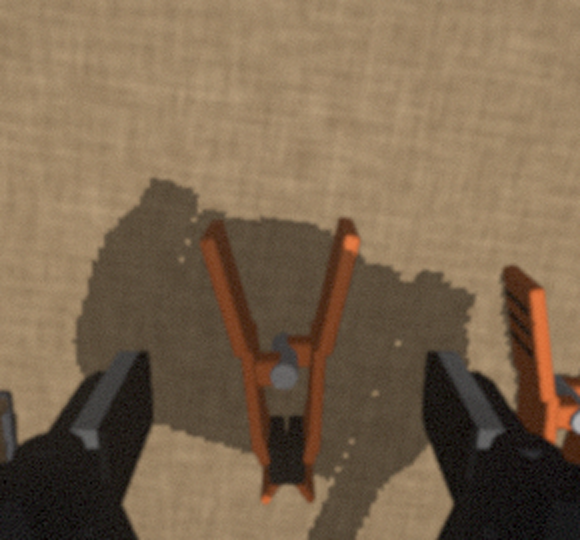

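Depth shows the finger ends about 20–27 mm above the reported TCP. My first squeeze therefore rode over the levers, which top out at 30 mm. The clamp at crop (285,375) is intact, shifted by about 2 mm. I go lower, watching the force.

```bash
python3 -m inch '[[[0,0.005,-0.04],0.04,70],[[0,0.005,-0.08],0.04,70],[[0,0.005,-0.1],0.04,70],[[0,0.005,-0.115],0.04,70],[[0,0.005,-0.115],0.04,70]]'
```

```text
time_s: 26.5
tool_pos: [0.6824, -0.0791, -0.0013]
eef_rot: [-180.0, 0.1, 9.3]
force: [-0.3, -0.6, -0.9]
grip_width: 0.0702
grip_force: 0.0
```

```bash
python3 -m inch '[[[0,0,-0.006],0,70],[[0,0,-0.012],0,70],[[0,0,-0.015],0,70],[[0,0,-0.015],0,60],[[0,0,-0.015],0,60],[[0,0,-0.015],0,50],[[0,0,-0.015],0,50],[[0,0,-0.015],0,50]]'
```

```text
time_s: 27.3
tool_pos: [0.6832, -0.0792, -0.0087]
eef_rot: [180.0, -0.1, 9.3]
force: [0.2, 0.9, 5.7]
grip_width: 0.0502
grip_force: 7.8
```

Run:
```python
from h import *
s=get_state(); print(s["tool_pos"],s["grip_width"],s["force"],s["grip_force"])
p=cam("wrist"); w=cloud(p)
T=R.from_euler("z",-s["eef_rot"][2],degrees=True)
t=(T.apply((w-s["tool_pos"]).reshape(-1,3))).reshape(384,512,3)
g=(t[...,0]>9)&(t[...,0]<14)&(np.abs(t[...,1])<50)&(t[...,2]>.01)&(hsv(p)[...,1]<80)
for sg in (1,-1):
    k=g&(t[...,1]*sg>.015); q=w[k]; print(sg,len(q),"tip world z",mm(np.percentile(q[:,2],[0,1,5])),"y",mm(np.abs(t[k][:,1]).min()))
```

```text
[ 0.68319424 -0.07920976 -0.00873435] 0.05016913056867264 [0.23334513 0.9290143  5.72189138] 7.775002943817526Traceback (most recent call last):
  File "<stdin>", line 8, in <module>
    return _quantile_unchecked(
        a, q, axis, out, overwrite_input, method, keepdims, weights)
    return _ureduce(a,
                    func=_quantile_ureduce_func,
    ...<5 lines>...
                    overwrite_input=overwrite_input,
                    method=method)
    r = func(a, **kwargs)
    result = _quantile(arr,
                       quantiles=q,
    ...<2 lines>...
                       out=out,
                       weights=wgt)
    slices_having_nans = np.isnan(arr[-1, ...])
                                  ~~~^^^^^^^^^
IndexError: index -1 is out of bounds for axis 0 with size 0
```

```bash
python3 -m inch '[[[0,0,0.001],0,44],[[0,0,0.001],0,40],[[0,0,0.002],0,36],[[0,0,0.002],0,32],[[0,0,0.002],0,26],[[0,0,0.002],0,22],[[0,0,0.002],0,22],[[0,0,0.002],0,22],[[0,0,0.002],0,22]]'
python3 - <<'E'
from h import *
p=cam("wrist"); save(p,"wr11.png",(130,100,390,384),2)
E
```

```text
time_s: 28.25
tool_pos: [0.6838, -0.0793, -0.0065]
eef_rot: [179.9, -0.2, 9.3]
force: [-0.3, -0.9, 14.3]
grip_width: 0.0299
grip_force: 59.2
```

View pics/wr11.png

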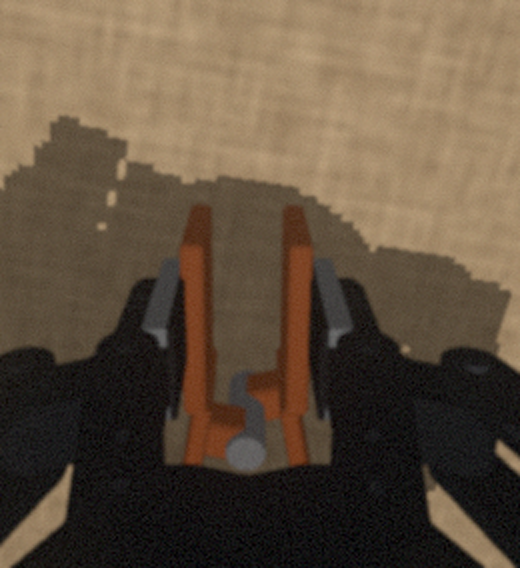

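Levers are squeezed home and parallel at crop (196,300) and (297,300), with the pin at (245,452). I lift and go behind the left fin.

```bash
python3 -m inch '[[[0,0,0.015],0,22],[[0,0,0.03],0,22],[[0,0,0.03],0,22],[[-0.1,-0.059,0.03],-0.019,22],[[-0.1,-0.059,0.03],-0.019,22],[[-0.1,-0.059,0.03],-0.019,22],[[-0.1,-0.059,0.03],-0.019,22],[[-0.1,-0.059,0.03],-0.019,22]]'
python3 - <<'E'
from h import *
s=get_state(); print(s["tool_pos"],s["eef_rot"],s["force"],s["grip_width"],s["grip_force"])
p=cam("wrist"); w=cloud(p); T=R.from_euler("z",-s["eef_rot"][2],degrees=True); t=(T.apply((w-s["tool_pos"]).reshape(-1,3))).reshape(384,512,3)
h=hsv(p); pin=(h[...,1]<60)&(h[...,2]>60)&(np.abs(t[...,0]+.035)<.012)&(np.abs(t[...,1])<.02)&(w[...,2]>.035)
print("pin tool",pin.sum(),mm(np.median(t[pin],0)), mm(np.median(w[pin],0)))
o=(h[...,0]<=18)&(h[...,1]>150)&(np.abs(t[...,1])<.04)&(t[...,0]>-.03); print("lever top z",mm(np.percentile(w[o][:,2],[50,90,98])))
p=cam("top"); w=cloud(p); save(p,"top1.png",(230,110,390,270),4)
f=w[(w[...,2]>.055)&(w[...,2]<.063)&(w[...,0]>.47)&(w[...,0]<.53)&(w[...,1]<-.1)&(w[...,1]>-.27)]
for g in (0,1):
    k=f[(f[:,1]>-.19)==g]; print(len(k),rect(k) if len(k)>5 else 0)
E
```

```text
time_s: 29.1
tool_pos: [0.6234, -0.1141, 0.0098]
eef_rot: [-180.0, -0.0, 8.5]
force: [-0.5, 0.1, -0.4]
grip_width: 0.0294
grip_force: 59.7
[ 0.62339144 -0.11412779  0.00981375] [-1.79994677e+02 -2.62746369e-02  8.48434430e+00] [-0.539205    0.07172937 -0.42472369] 0.029408558197378414 59.748539328575134
pin tool 398 [-37.5   0.7  35.4] [ 586.2 -119.2   45.3]
lever top z [ 45.5  47.3 115.1]
36 (array([ 510.8, -241.1]), array([37. ,  8.6]), 9.01)
0 0
```

View pics/top1.png

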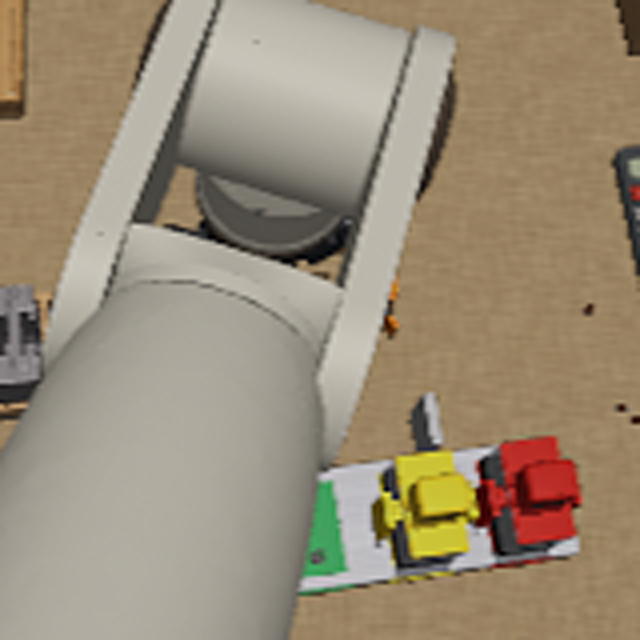

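The top view shows yellow and red seated at (437,500) and (540,490), with the right fin at (430,418). The arm hides the held clamp. I advance along the left fin.

```bash
python3 -m inch '[[[0,-0.001,0],0,22],[[-0.025,-0.0045,0],0,22],[[-0.045,-0.0075,0],0,22],[[-0.065,-0.0105,0],0,22],[[-0.076,-0.0125,0],0,22],[[-0.076,-0.0125,0],0,22]]'
python3 - <<'E'
from h import *
s=get_state(); print(s["tool_pos"],s["eef_rot"],s["force"],s["grip_width"],s["grip_force"])
p=cam("scene"); save(p,"sc1.png",(210,110,400,280),4)
E
```

```text
time_s: 29.8
tool_pos: [0.5765, -0.1222, 0.01]
eef_rot: [-180.0, -0.0, 8.4]
force: [-0.4, -0.0, -1.8]
grip_width: 0.0298
grip_force: 59.7
[ 0.57650091 -0.12217502  0.00998016] [-1.79998527e+02 -5.35811524e-03  8.43976009e+00] [-0.39140142 -0.01069403 -1.79195981] 0.029754067497202566 59.747217893600464
```

View pics/sc1.png

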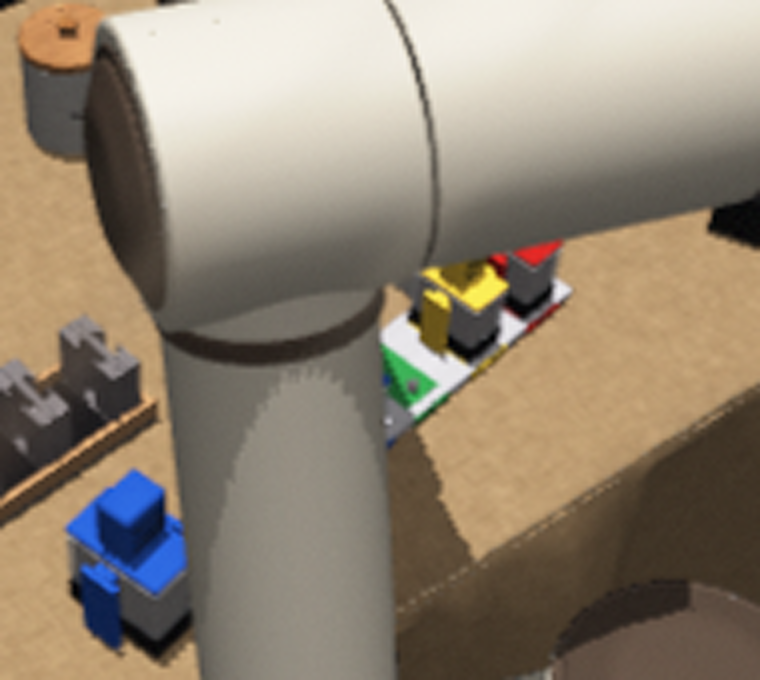

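The scene view is blocked by the arm; seated yellow shows at (462,285) and red at (535,265). No contact force registered, so the jaws straddle the fin. I release and rise, and from here I check by numbers only.

```bash
python3 -m inch '[[[0,0,0],0,40],[[0,0,0],0,46],[[0,0,0],0,60],[[0,0,0],0,60],[[0,0,0],0,60],[[0,0,0.03],0,60],[[0,0,0.09],0,65],[[0,0,0.17],0,70],[[0.06,0,0.25],0,70],[[0.12,0,0.33],0,70],[[0.12,0,0.33],0,70],[[0.12,0,0.33],0,70]]'
cat >> h.py <<'E'
def pins(p,w):
    h=hsv(p); m=(h[...,1]<70)&(h[...,2]>80)&(w[...,2]>.022)&(w[...,2]<.055)&(w[...,0]>.53)&(w[...,0]<.8)&(w[...,1]<.0)&(w[...,1]>-.35)
    n,lab,st,ce=cv2.connectedComponentsWithStats(m.astype(np.uint8))
    for i in range(1,n):
        if st[i,4]>12: print("pin",st[i].tolist(),mm(np.median(w[lab==i],0)))
def orange(p,w,zlo,zhi):
    h=hsv(p); m=(h[...,0]>=4)&(h[...,0]<=18)&(h[...,1]>150)&(h[...,2]>50)&(w[...,2]>zlo)&(w[...,2]<zhi)&(w[...,0]>.5)&(w[...,0]<.8)&(w[...,1]<.0)&(w[...,1]>-.36)
    n,lab,st,_=cv2.connectedComponentsWithStats(cv2.erode(m.astype(np.uint8),np.ones((1,1))))
    for i in range(1,n):
        if st[i,4]>40: print("orange",st[i].tolist(),rect(w[lab==i]),mm(np.median(w[lab==i],0)))
E
python3 - <<'E'
from h import *
s=get_state(); print(s["tool_pos"],s["eef_rot"],s["force"])
p=cam("wrist"); w=cloud(p); pins(p,w); orange(p,w,.038,.055); print('low'); orange(p,w,.02,.036)
E
```

```text
time_s: 31.05
tool_pos: [0.651, -0.1221, 0.2101]
eef_rot: [179.9, -0.2, 8.5]
force: [-0.1, 0.0, -0.4]
grip_width: 0.0702
grip_force: 0.0
[ 0.65103223 -0.12210572  0.21006942] [179.9118574   -0.20076162   8.49428667] [-0.12851315  0.04464047 -0.44293806]
pin [316, 174, 9, 10, 64] [ 644.3 -203.7   29.6]
pin [240, 249, 9, 9, 58] [ 541.1 -126.    46.3]
orange [224, 208, 18, 72, 377] (array([ 548.5, -112.9]), array([96.9, 15.1]), 13.38) [ 551.7 -110.4   46.2]
orange [252, 208, 12, 73, 307] (array([ 550.8, -139.5]), array([99.5,  7.8]), 3.08) [ 561.6 -139.    46.6]
low
orange [298, 133, 19, 78, 447] (array([ 650.8, -190.2]), array([95.9, 16.6]), 17.44) [ 651.2 -187.7   29.2]
orange [322, 134, 26, 76, 468] (array([ 654. , -218.3]), array([95.6,  8.3]), -3.08) [ 659.6 -218.    29.2]
orange [247, 238, 7, 11, 43] (array([ 546.8, -132.1]), array([14. ,  7.2]), 2.62) [ 546.3 -133.2   29. ]
```

Left clamp holds on its fin: pin height 46 mm, pads from −5 to +13 mm about the fin middle, aligned within 0.3°. The right clamp has not moved. I go to it.

```bash
python3 -m inch '[[[0.048,-0.13,-0.05],-0.029,70],[[0.048,-0.13,-0.1],-0.029,70],[[0.048,-0.13,-0.18],-0.029,70],[[0.048,-0.13,-0.18],-0.029,70]]'
python3 - <<'E'
from h import *
s=get_state(); print(s["tool_pos"],s["eef_rot"],s["force"])
p=cam("wrist"); w=cloud(p); pins(p,w); orange(p,w,.02,.036)
T=R.from_euler("z",-s["eef_rot"][2],degrees=True)
h=hsv(p); t=(T.apply((w-s["tool_pos"]).reshape(-1,3))).reshape(384,512,3)
o=(h[...,0]>=4)&(h[...,0]<=18)&(h[...,1]>150)&(w[...,2]>.026)&(w[...,2]<.033)&(np.abs(t[...,1])<.045)
for x in (-.02,-.01,0,.01,.018):
    k=o&(np.abs(t[...,0]-x)<.0025); 
    if k.sum(): print(x,mm([t[k][:,1].min(),t[k][:,1].max()]))
E
```

```text
time_s: 31.5
tool_pos: [0.6739, -0.1996, 0.0914]
eef_rot: [-179.6, 0.6, 7.1]
force: [-1.5, 0.9, -1.1]
grip_width: 0.0703
grip_force: 0.0
[ 0.67394647 -0.19962485  0.09140334] [-179.64995899    0.60298677    7.07567137] [-1.52944034  0.91819279 -1.09756572]
pin [250, 223, 13, 12, 117] [ 644.2 -203.8   29.7]
orange [220, 163, 34, 108, 919] (array([ 650.6, -191.5]), array([98., 17.]), 17.33) [ 654.  -187.8   29.3]
orange [263, 162, 29, 109, 813] (array([ 654.1, -218.5]), array([96.6,  8.8]), -2.63) [ 663.  -218.7   29.4]
orange [124, 261, 13, 16, 112] (array([ 590.9, -100.1]), array([10.7,  4.3]), 37.32) [593.2 -99.9  28.9]
orange [261, 275, 8, 13, 46] (array([ 592.3, -217.7]), array([13. ,  4.3]), 24.15) [ 591.7 -218.9   27.3]
orange [175, 297, 7, 36, 91] (array([ 543.6, -142. ]), array([47.6,  3. ]), 4.24) [ 542.9 -141.7   26.1]
-0.02 [-19.   17.4]
-0.01 [-21.3  20.5]
0 [-23.3  23.4]
0.01 [-26.4  24.8]
0.018 [-27.5  26.8]
```

```bash
python3 -m inch '[[[0,0,-0.06],0,70],[[0,0,-0.11],0,70],[[0,0,-0.15],0,70],[[0,0,-0.16],0,70],[[0,0,-0.16],0,70],[[0,0,-0.16],0,70]]'
```

```text
time_s: 32.15
tool_pos: [0.679, -0.2001, 0.0065]
eef_rot: [179.9, -0.1, 7.2]
force: [-0.4, -0.5, 0.1]
grip_width: 0.0699
grip_force: 0.0
```

```bash
python3 -m inch '[[[0,0,-0.012],0,70],[[0,0,-0.022],0,70],[[0,0,-0.025],0,70],[[0,0,-0.025],0,60],[[0,0,-0.025],0,60],[[0,0,-0.025],0,50],[[0,0,-0.025],0,50],[[0,0,-0.025],0,50]]'
```

```text
time_s: 32.95
tool_pos: [0.6783, -0.2001, -0.0106]
eef_rot: [180.0, -0.1, 7.2]
force: [0.8, -0.0, 5.9]
grip_width: 0.0498
grip_force: 7.9
```

```bash
python3 -m inch '[[[0,0,0.002],0,44],[[0,0,0.003],0,40],[[0,0,0.004],0,36],[[0,0,0.005],0,32],[[0,0,0.005],0,26],[[0,0,0.005],0,22],[[0,0,0.005],0,22],[[0,0,0.005],0,22],[[0,0,0.005],0,22]]'
```

```text
time_s: 33.85
tool_pos: [0.6781, -0.2002, -0.0078]
eef_rot: [180.0, -0.0, 7.2]
force: [-0.3, -1.2, 8.2]
grip_width: 0.0301
grip_force: 59.5
```

```bash
python3 -m inch '[[[0,0,0.014],0,22],[[0,0,0.0275],0,22],[[0,0,0.0275],0,22],[[-0.0643,-0.035,0.0275],0.028,22],[[-0.0643,-0.035,0.0275],0.028,22],[[-0.0643,-0.035,0.0275],0.028,22],[[-0.0643,-0.035,0.0275],0.028,22]]'
python3 - <<'E'
from h import *
s=get_state(); print(s["tool_pos"],s["eef_rot"],s["force"],s["grip_width"],s["grip_force"])
p=cam("wrist"); w=cloud(p); T=R.from_euler("z",-s["eef_rot"][2],degrees=True); t=(T.apply((w-s["tool_pos"]).reshape(-1,3))).reshape(384,512,3)
h=hsv(p); pin=(h[...,1]<60)&(h[...,2]>60)&(np.abs(t[...,0]+.035)<.012)&(np.abs(t[...,1])<.02)&(w[...,2]>.035)
print("pin tool",pin.sum(),mm(np.median(t[pin],0)), mm(np.median(w[pin],0)))
E
```

```text
time_s: 34.55
tool_pos: [0.6397, -0.2209, 0.0084]
eef_rot: [-180.0, -0.0, 8.4]
force: [0.3, -0.4, -1.5]
grip_width: 0.0299
grip_force: 59.9
[ 0.63972587 -0.22085933  0.00839356] [-1.79995857e+02 -2.19910873e-02  8.41296906e+00] [ 0.29113036 -0.36066896 -1.50028689] 0.029912868260514373 59.88971292972565
pin tool 397 [-36.8   0.2  36.8] [ 603.3 -226.1   45.2]
```

```bash
python3 -m inch '[[[-0.02,-0.003,0],0,22],[[-0.04,-0.006,0],0,22],[[-0.06,-0.009,0],0,22],[[-0.078,-0.012,0],0,22],[[-0.078,-0.012,0],0,22],[[-0.078,-0.012,0],0,22]]'
```

```text
time_s: 35.2
tool_pos: [0.5925, -0.2284, 0.0086]
eef_rot: [180.0, -0.0, 8.4]
force: [-0.1, 0.3, -0.7]
grip_width: 0.03
grip_force: 59.9
```

```bash
python3 -m inch '[[[0,0,0],0,40],[[0,0,0],0,46],[[0,0,0],0,60],[[0,0,0],0,60],[[0,0,0],0,60],[[0,0,0.03],0,60],[[0,0,0.09],0,65],[[0,0,0.17],0,70],[[0.03,0.1,0.25],0,70],[[0.06,0.1,0.36],0,70],[[0.06,0.1,0.36],0,70],[[0.06,0.1,0.36],0,70]]'
python3 - <<'E'
from h import *
s=get_state(); print(s["tool_pos"],s["force"])
p=cam("wrist"); w=cloud(p); pins(p,w); orange(p,w,.038,.055); print('low'); orange(p,w,.02,.036)
E
```

```text
time_s: 36.4
tool_pos: [0.631, -0.1673, 0.2302]
eef_rot: [179.8, -0.4, 8.5]
force: [0.3, 0.1, -0.3]
grip_width: 0.0702
grip_force: 0.0
[ 0.63098061 -0.16726391  0.23023307] [ 0.25345264  0.09367036 -0.32455878]
pin [292, 223, 8, 9, 50] [ 556.5 -232.5   46.3]
pin [208, 224, 9, 8, 51] [ 540.7 -126.1   46.5]
orange [278, 183, 15, 72, 349] (array([ 563.6, -219.5]), array([98. , 15.8]), 13.7) [ 564.4 -216.8   46.3]
orange [301, 183, 15, 71, 343] (array([ 567.6, -245.6]), array([97.3,  8.5]), 4.19) [ 576.2 -244.7   46. ]
orange [191, 184, 19, 70, 396] (array([ 549. , -113.1]), array([95.2, 15. ]), 13.35) [ 550.4 -111.    46. ]
orange [220, 184, 10, 71, 313] (array([ 551.7, -139.4]), array([96.8,  8.9]), 2.96) [ 555.2 -140.    46.6]
low
orange [194, 180, 8, 22, 41] (array([ 582.1, -103. ]), array([27.6,  3.7]), 24.42) [ 584.  -102.5   30.3]
orange [304, 180, 9, 24, 50] (array([ 600.9, -242.1]), array([31.5,  2.3]), -3.68) [ 602.6 -242.1   29.9]
orange [295, 205, 11, 28, 86] (array([ 563.8, -239. ]), array([38.9,  9.9]), 4.2) [ 563.2 -241.8   28.9]
```

Both clamps hold on their fins, in line. I retreat for a final check of the whole scene.

```bash
python3 -m inch '[[[0,0,0.08],0,70],[[0,0,0.17],0,70],[[-0.4,-0.55,0.17],0,70],[[-0.4,-0.55,0.17],0,70],[[-0.4,-0.55,0.17],0,70],[[-0.4,-0.55,0.17],0,70],[[-0.4,-0.55,0.17],0,70],[[-0.4,-0.55,0.17],0,70],[[-0.4,-0.55,0.17],0,70],[[-0.4,-0.55,0.17],0,70],[[-0.4,-0.55,0.17],0,70],[[-0.4,-0.55,0.17],0,70],[[-0.4,-0.55,0.17],0,70],[[-0.4,-0.55,0.17],0,70]]'
python3 - <<'E'
from h import *
p=cam("top"); w=cloud(p)
for c in ("blue","yellow","red"):
    m=hm(p,c,80,30)&(w[...,2]>.112)&(w[...,2]<.135)&(w[...,1]<-.04)&(w[...,0]<.5)
    n,lab,st,_=cv2.connectedComponentsWithStats(m.astype(np.uint8)); i=1+np.argmax(st[1:,4]); q=w[lab==i]
    print(c,len(q),mm(np.median(q,0)),rect(q),"z spread",mm(np.percentile(q[:,2],[10,90])))
pins(p,w)
for n in ("divider_1","cup","tamper","sample_tin"):
    for d in outline_of(p,n)[:6]:
        q=w[d["mask"]]; q=q[np.isfinite(q[:,0])]; top=q[q[:,2]>np.percentile(q[:,2],98)-.006]; print(n,round(d["conf"],2),rect(top),mm(np.median(top,0)))
print(get_state()["time_s"])
E
```

```text
time_s: 37.85
tool_pos: [0.3894, -0.4971, 0.3262]
eef_rot: [-180.0, -0.0, 8.5]
force: [0.2, 0.2, 0.4]
grip_width: 0.0702
grip_force: 0.0
blue 131 [425.6 -91.3 121.3] (array([426.7, -90.7]), array([33.1, 25.9]), -84.84) z spread [118.1 124. ]
yellow 127 [ 448.7 -231.8  121.1] (array([ 448.8, -233.7]), array([33.3, 25.2]), -82.8) z spread [117.7 123.9]
red 128 [ 457.7 -303.1  121. ] (array([ 458.4, -304.5]), array([32.3, 25.7]), -82.03) z spread [117.6 123.1]
pin [333, 198, 4, 4, 13] [ 555.2 -233.2   45.9]
pin [295, 203, 4, 4, 13] [ 539.4 -126.9   46.8]
divider_1 0.85 (array([534.3, 336.2]), array([70.3, 27.8]), 6.63) [532.5 335.6  76. ]
divider_1 0.76 (array([556. , 122.1]), array([70.6, 28.2]), 2.9) [550.9 121.8  75.9]
divider_1 0.72 (array([541.1, 264.7]), array([69.1, 28.5]), 4.67) [539.2 264.9  76.1]
divider_1 0.68 (array([547.7, 193.5]), array([68.4, 28.1]), 3.65) [542.  193.2  75.8]
divider_1 0.55 (array([564. ,  50.5]), array([70.1, 28. ]), 2.19) [555.5  50.4  75.8]
cup 0.7 (array([695. , 116.1]), array([66.8, 56.5]), -88.6) [711.  105.5  53.7]
tamper 0.66 (array([ 477.5, -163.9]), array([195.9, 103. ]), 84.9) [ 497.9 -136.7   60.2]
sample_tin 0.72 (array([ 587.7, -448.9]), array([64.9, 56.5]), -50.46) [ 587.9 -448.7   76.3]
sample_tin 0.49 (array([ 458. , -154.3]), array([195.5, 109.9]), -81.72) [ 498.7 -139.4   60.2]
sample_tin 0.46 (array([ 555.1, -220.6]), array([110.9,  11.1]), 13.35) [ 569.3 -215.9   46.4]
38.1
```

All three cartridges are seated, the dividers stand where they were, and both clamps are on the fins. I hand the job in.

```bash
python3 -c "from cell import job; print(job.job_done())"
```

```text
the job is handed in; nothing more can be done
None
```

I handed the job in at 38 s: the blue, yellow and red cartridges are seated in their own bays (green was absent), both clamps are clipped in line on the two fins, and the five dividers, the cup and the tin are still in place; the tamper I kept clear of, but the last check did not pick it up.

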